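# Switch off the warming plate and stack its slate boards with cork between

## Task

Lunch is over: first switch the warming plate off by turning its dial fully anticlockwise to the stop, and only then clear all the slate boards off it onto the wooden carrier as one neat stack, centred on the carrier and lying along it, the longest board at the bottom and each one above shorter. Put exactly one cork mat between each board and the next, lying in line with them, with none under the lowest board and none on top; a mat that is not needed stays on the tray. Leave the dial off, and do not disturb the ramekin and the salt cellar beside it.

Things in the scene. Friction and masses are not known exactly. Their poses are not given: they have to be found in the camera images.
- dial (a joint): dial of the warming plate (rad): 0 = off, its anticlockwise end stop seen from above; grows as it is turned clockwise, up to 4.7; stays where it is left (about 0.04 N m of friction)
- dial_grip (a point): point on the dial's upright axis at gripping height, about 73 mm above the table and 37 mm above the ledge it stands on. The grip is a grey upright bar 48 mm long (along this point's x), 14 mm thick (along y) and 32 mm high, its top 7 mm above this point, on a round disc of radius 25 mm whose top is 23 mm below this point. A white mark lies on the bar's -x end
- plate: countertop warming plate, fixed: black housing 290 (x) by 400 (y) mm with a bare metal surface 200 by 390 mm, 42 mm above the table, on its +x part (x -58 to +142 mm); on its -x part, towards the robot, a 36 mm high black ledge carries the dial at x -104, y +100 mm. Origin at the centre of its underside, on the table
- carrier: wooden carrier, fixed: a floor board 250 (x) by 100 (y) mm whose top is 20 mm above the table, with an upright 12 mm end panel 75 mm high at either x end (226 mm free between them); its long sides are open. Origin at the centre of its underside. It stands left or right of the warming plate
- tray: white canteen tray, fixed, 340 (x) by 170 (y) mm, floor 4 mm thick, rim 12 mm high and 6 mm wide; holds the cork mats. Origin at the centre of its underside. It stands on the other side of the warming plate from the carrier
- board_a: dark slate serving board 180 (x) by 52 (y) by 12 (z) mm, about 0.30 kg, lying on the warming plate's metal surface; origin at the centre of its underside, x along its length; the longest
- board_b: dark slate serving board 160 (x) by 52 (y) by 12 (z) mm, about 0.27 kg, lying on the warming plate's metal surface; origin at the centre of its underside, x along its length; may be absent
- board_c: dark slate serving board 140 (x) by 52 (y) by 12 (z) mm, about 0.24 kg, lying on the warming plate's metal surface; origin at the centre of its underside, x along its length; may be absent
- board_d: dark slate serving board 120 (x) by 52 (y) by 12 (z) mm, about 0.20 kg, lying on the warming plate's metal surface; origin at the centre of its underside, x along its length; the shortest
- mat_1: cork mat 120 (x) by 52 (y) by 8 (z) mm, 30 g, lying on the tray; origin at the centre of its underside, x along its length. The three mats are alike
- mat_2: cork mat 120 (x) by 52 (y) by 8 (z) mm, 30 g, lying on the tray; origin at the centre of its underside, x along its length. The three mats are alike
- mat_3: cork mat 120 (x) by 52 (y) by 8 (z) mm, 30 g, lying on the tray; origin at the centre of its underside, x along its length. The three mats are alike
- ramekin: bystander: white ceramic ramekin, 42 mm high, rim radius 35 mm, standing on the warming plate's ledge; origin at the centre of its underside
- salt: bystander: small steel salt cellar, 52 mm high, radius 22 mm, standing on the warming plate's ledge between the ramekin and the dial; origin at the centre of its underside

How it is judged:
By the outcome, as a careful person would: the job done as asked, in the order asked, and still so for the second after the job is handed in, with the robot touching nothing.
Of board_b, board_c only 1 to 2 are there at a start; the rules pass over those that are not, and their reading is None.
At some moment in a run one of board_d may be knocked a few centimetres aside while the robot is not near it.
Once in a run the grip may slacken for a moment while it holds something.
It also fails if it takes over 210 s, if anything falls off the work surface, if the arm or the gripper's body presses on something with over 40 N, if the wrist force passes 120 N, or if a joint passes its speed limit or range.

## Robot

A 7-joint arm with a two-finger parallel gripper is mounted at the origin on the work surface. World frame = base frame: x ahead of the robot, y to its left, z up, the work surface at z = 0. Lengths are in m, angles in rad, forces in N, time in s.
With the tool pointing down it reaches from about 0.425 to 0.925 m from the base axis. Payload 6.8 kg.
Tool frame: the origin (TCP) lies midway between the tips of the shut fingers; the grasp point (between the pads) lies 19 mm behind it (bot.hold_point_z is the distance from the TCP to the grasp point, in m); z points along the fingers, y is the line along which they close (so a half turn about z gives the same grasp; the last joint's range is limited). The gripper opens to 85 mm and grips with 20 to 120 N. Pads are 22 mm wide; open, the fingers measure 114 mm over their backs; the gripper's body (76 mm by 85 mm) begins 54 mm behind the grasp point. The pads swing forward as they close: fully open they stand 13 mm farther back than shut.
Start: joints at [1.153, 0.477, 0.022, 1.555, -0.011, 1.109, -0.083], TCP at [0.206, -0.643, 0.231] pointing down, gripper open.
Joint ranges: [-2.96, 2.96], [-0.34, 2.1], [-1.41, 1.46], [0.24, 2.44], [-1.37, 4.51], [0.17, 1.92], [-2.96, 2.96]. Speed limits (rad/s): [2.39, 2.39, 3.14, 3.14, 3.14, 3.14, 3.14].

## Interface

Orientations are given as a unit quaternion [w, x, y, z].
In Python, from station import bot gives the robot as it stands. The module is installed in compiled form; this text tells all that it offers.
- The arm moves only by the tool step_arm, never from a script. Its argument "increments" is a list that holds one entry, the list of rows, each a list of 7 numbers: the opening, from -1 (shut) to 1 (fully open), then the shift along the tool's x, y, z in mm, then the turn, a rotation vector about the tool's x, y, z in degrees. In form: [[[grip, x, y, z, ax, ay, az], ...]]. A call has 1 to 10 rows; each row is the pose to reach, as a shift and turn from the pose commanded when the call began, along the tool's axes at that moment; what a row does not reach only later rows make up. A row lasts 1/12 s, in which the tool goes at most 41.7 mm and 7.16 degrees, less where a joint would pass 70% of its speed; a pose out of reach is approached as far as the arm can. A call with a gripper value outside its range is refused whole. The fingers move at their own pace and stop on an object; "force" is the grip in N (left out, the last holds). Time passes only in rows, so rows that repeat a pose let the fingers close. It gives the time, the measured TCP pose, the force, the opening and the grip force at its end, in the units of the state.
- bot.get_obs(): the state, without advancing time (a new reading comes with each control period).
- bot.read_camera(name): name is "scene" or "top" or "wrist"; returns a dict with "image" (400x640x3 uint8, red, green, blue), "camera_matrix" (3x3 intrinsics, pixels), "R" (3x3) and "t" (3): a world point X has camera coordinates R X + t. Camera axes: x right, y down, z forward; pixel columns grow to the right and rows downward; lengths in m; the calibration is good to about 2 mm. A picture is of the moment at which its call begins. There is no depth.
- bot.hand_in(): hands the job in; it is judged then, once.
The state is a dict: "t": time; "q": joint angles; "joint_vel": joint speeds; "joint_torque": joint torques, N m; "eef_pos": TCP position; "tool_rot": TCP orientation; "contact_force": force on the tool from outside, world axes, zero at the start; "torque": the same for the moment, N m; "gripper_width": opening from 0.0 (shut) to 1.0 (fully open); "grasp_force": force on a finger pad.
Only numpy, scipy, OpenCV 4.12 (cv2) and the standard library are available. Lean on these libraries where they do the work, as an engineer would, in place of code of your own. Each camera call takes 0.05 s, during which the arm holds its last target. There are 200 camera calls.

## Working session

There is one attempt and no reset: what is moved stays moved. The work goes in short steps, Python scripts to look and compute and a tool call to move; the robot and the scene stay as the last step left them, time stands still between calls to the robot, and variables do not carry over. Pictures are saved under pics/ and viewed, at most 14 in all, crops included, and the job is handed in when it is done.

Besides the shell and the picture viewer there is one more tool, called after ">>>" in YAML: its name, and indented under it one key for each argument. step_arm: Moves the arm, as the interface text tells. Its arguments: {"type":"object","properties":{"increments":{"type":"array"},"force":{"type":"number"}},"required":["increments"]}

```bash
mkdir -p pics; ls; python3 - <<'E'
from station import bot
import cv2,numpy as np
o=bot.get_obs()
for k in ("t","eef_pos","tool_rot","gripper_width","contact_force"): print(k,o[k])
print(bot.hold_point_z)
for n in("top","scene"):
    c=bot.read_camera(n); cv2.imwrite(f"pics/{n}0.png",c["image"][:,:,::-1])
    np.savez(f"{n}0.npz",**c); print(n,c["camera_matrix"].tolist(),c["R"].round(3).tolist(),c["t"].round(3).tolist())
E
```

```text
pics
t 0.0
eef_pos [ 0.20558397 -0.64229013  0.23031305]
tool_rot [-9.15421962e-04  9.88024799e-01  1.54292302e-01 -2.11037202e-04]
gripper_width 1.001693736975978
contact_force [-0.63870264  0.10275317  0.65678113]
0.0187
top [[446.8394818427291, 0.0, 317.31191060333714], [0.0, 446.8394818427291, 202.27724727485932], [0.0, 0.0, 1.0]] [[-0.02, -1.0, -0.008], [-0.981, 0.021, -0.193], [0.193, 0.004, -0.981]] [0.018, 0.546, 1.25]
scene [[361.930518871239, 0.0, 313.19625359347924], [0.0, 361.930518871239, 199.84162778664182], [0.0, 0.0, 1.0]] [[0.498, 0.867, 0.011], [0.634, -0.356, -0.687], [-0.592, 0.348, -0.727]] [-0.25, -0.28, 1.221]
```

View pics/top0.png

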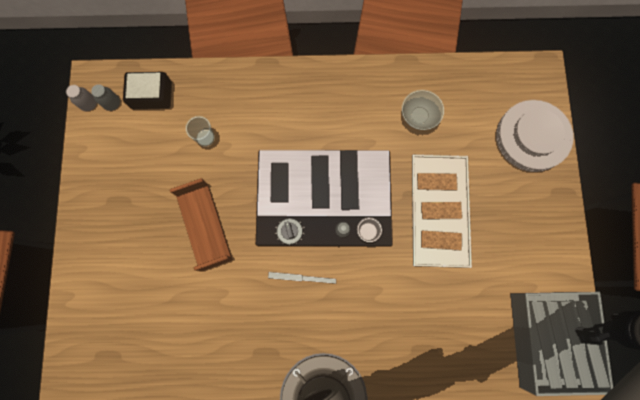

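View pics/scene0.png

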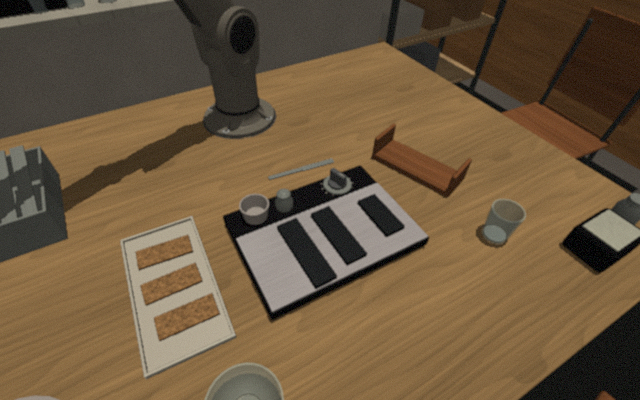

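```bash
cat > h.py <<'E'
import numpy as np, cv2
from scipy.spatial.transform import Rotation as Ro
from station import bot
def cam(n,save=None):
    c=bot.read_camera(n)
    if save: cv2.imwrite(f"pics/{save}.png",c["image"][:,:,::-1]); np.savez(f"{save}.npz",**c)
    return c
def rays(c,px):
    px=np.atleast_2d(px).astype(float)
    d=np.c_[px,np.ones(len(px))]@np.linalg.inv(c["camera_matrix"]).T@c["R"]
    return -c["R"].T@c["t"],d
def onz(c,px,z):
    o,d=rays(c,px); return o+d*((z-o[2])/d[:,2])[:,None]
def tri(c1,p1,c2,p2):
    "midpoint of two rays, and their gap"
    o1,d1=rays(c1,p1);o2,d2=rays(c2,p2);d1=d1[0];d2=d2[0]
    s=np.linalg.lstsq(np.c_[d1,-d2],o2-o1,rcond=None)[0]
    a=o1+s[0]*d1;b=o2+s[1]*d2;return (a+b)/2,np.linalg.norm(a-b)
def proj(c,X):
    q=np.atleast_2d(X)@c["R"].T+c["t"];q=q@c["camera_matrix"].T;return q[:,:2]/q[:,2:]
def pose():
    o=bot.get_obs();w,x,y,z=o["tool_rot"];return np.array(o["eef_pos"]),Ro.from_quat([x,y,z,w]),o
def go(p,yaw):
    """shift (mm) and turn (deg) in tool axes to reach p with tool y (closing line) at world angle yaw deg (mod 180)"""
    P,R,o=pose();M=R.as_matrix()
    cur=np.degrees(np.arctan2(M[1,1],M[0,1]));dy=(yaw-cur+90)%180-90
    out=[]
    for d in (dy,dy-180*np.sign(dy)):
        T=Ro.from_euler('z',d,degrees=True)*Ro.from_matrix(np.c_[[M[0,0],M[1,0],0]/np.hypot(M[0,0],M[1,0]),np.cross([0,0,-1],[M[0,0],M[1,0],0]/np.hypot(M[0,0],M[1,0])),[0,0,-1]])
        out.append((R.inv()*T).as_rotvec(degrees=True).round(1))
    print("shift",(M.T@(np.array(p)-P)*1000).round(1),"turn",out[0],"or",out[1],"q7",round(o["q"][6],2),"t",round(o["t"],2))
def rects(mask,amin):
    cs,_=cv2.findContours(mask.astype(np.uint8),cv2.RETR_EXTERNAL,cv2.CHAIN_APPROX_NONE)
    return [c for c in cs if cv2.contourArea(c)>amin]
def wrect(c,cnt,z):
    "contour cast to plane z -> centre, size mm, long axis angle deg"
    w=(onz(c,cnt.reshape(-1,2),z)[:,:2]*1000).astype(np.float32)
    r=cv2.minAreaRect(w);b=cv2.boxPoints(r);e1=b[1]-b[0];e2=b[2]-b[1]
    e=e1 if np.hypot(*e1)>np.hypot(*e2) else e2
    return np.round(r[0],1),np.round(sorted(r[1]),1),round(float(np.degrees(np.arctan2(e[1],e[0]))+90)%180-90,1)
def masks(c):
    im=c["image"];hsv=cv2.cvtColor(im,cv2.COLOR_RGB2HSV);return im.astype(int),hsv.astype(int)
E
python3 - <<'E'
from h import *
c=dict(np.load("top0.npz"))
im,hsv=masks(c)
for p in [(280,183),(349,180),(330,200),(270,231),(205,225),(440,181),(420,160),(540,100),(240,200)]: print(p,im[p[1],p[0]],hsv[p[1],p[0]])
print(-c["R"].T@c["t"])
for p,z in [((258,151),.042),((391,150),.042),((257,246),.036),((392,246),.036),((290,231),.08),((203,225),.02),((187,187),.09),((215,266),.09),((441,210),.01),((440,210),0.004),((369,230),.078),((343,229),.088)]: print(p,onz(c,p,z).round(3))
m=hsv[:,:,2]<60; m[:149]=0;m[213:]=0;m[:,:262]=0;m[:,386:]=0
for k in rects(m,100): print("board",wrect(c,k,.054))
m=(im[:,:,0]-im[:,:,2]>35); m[:,:416]=0;m[:,466:]=0;m[:160]=0;m[262:]=0
for k in rects(m,100): print("mat",wrect(c,k,.012))
E
```

```text
(280, 183) [66 62 57] [17 35 66]
(349, 180) [64 61 57] [17 28 64]
(330, 200) [207 194 187] [ 11  25 207]
(270, 231) [57 50 44] [14 58 57]
(205, 225) [140  84  51] [ 11 162 140]
(440, 181) [157 113  73] [ 14 136 157]
(420, 160) [223 209 186] [ 19  42 223]
(540, 100) [177 148 120] [ 15  82 177]
(240, 200) [176 134  86] [ 16 130 176]
[0.29498391 0.001635   1.33225595]
(258, 151) [[0.71  0.182 0.042]]
(391, 150) [[ 0.705 -0.218  0.042]]
(257, 246) [[0.424 0.184 0.036]]
(392, 246) [[ 0.417 -0.207  0.036]]
(290, 231) [[0.461 0.085 0.08 ]]
(203, 225) [[0.492 0.348 0.02 ]]
(187, 187) [[0.592 0.378 0.09 ]]
(215, 266) [[0.366 0.293 0.09 ]]
(441, 210) [[ 0.524 -0.364  0.01 ]]
(440, 210) [[ 0.525 -0.362  0.004]]
(369, 230) [[ 0.459 -0.138  0.078]]
(343, 229) [[ 0.462 -0.064  0.088]]
mat (array([ 527.5, -363.3]), array([149.6, 309.2]), -3.6)
```

```bash
python3 - <<'E'
from h import *
go([.5,-.36,.36],-90); go([.5,-.36,.36],0)
E
```

```text
shift [ 366.5 -179.4 -129.3] turn [-0.1  0.  17.7] or [-0.000e+00 -1.000e-01 -1.623e+02] q7 -0.08 t 0.1
shift [ 366.5 -179.4 -129.3] turn [ -0.1  -0.1 -72.3] or [-1.000e-01  1.000e-01  1.077e+02] q7 -0.08 t 0.1
```

>>> step_arm:
  increments:
    - [[1,366,-179,-129,0,0,17.7],[1,366,-179,-129,0,0,17.7],[1,366,-179,-129,0,0,17.7],[1,366,-179,-129,0,0,17.7],[1,366,-179,-129,0,0,17.7],[1,366,-179,-129,0,0,17.7],[1,366,-179,-129,0,0,17.7],[1,366,-179,-129,0,0,17.7],[1,366,-179,-129,0,0,17.7],[1,366,-179,-129,0,0,17.7]]

```text
t: 0.93
eef_pos: [0.4933, -0.3661, 0.3574]
tool_rot: [-0.0, 1.0, 0.0, -0.0]
contact_force: [0.5, -0.7, -0.8]
gripper_width: 1.002
grasp_force: 0.0
```

>>> step_arm:
  increments:
    - [[1,30,-16,-10,0,0,0],[1,30,-16,-10,0,0,0],[1,30,-16,-10,0,0,0]]

```text
t: 1.18
eef_pos: [0.5245, -0.3496, 0.3669]
tool_rot: [-0.0, 1.0, 0.003, 0.0]
contact_force: [-0.5, -0.9, 0.5]
gripper_width: 1.004
grasp_force: 0.0
```

```bash
python3 - <<'E'
from h import *
P,R,o=pose();print(P,R.as_matrix().round(2).tolist(),o["t"])
c=cam("wrist","w1");print(c["camera_matrix"].tolist(),c["R"].round(3).tolist(),(-c["R"].T@c["t"]).round(3))
go([.47,.06,.36],-90)
E
```

```text
[ 0.52447753 -0.34961336  0.36691033] [[1.0, 0.01, 0.0], [0.01, -1.0, 0.0], [0.0, -0.0, -1.0]] 1.1833
[[294.49887241786894, 0.0, 320.6902980001556], [0.0, 294.49887241786894, 195.30401137981994], [0.0, 0.0, 1.0]] [[0.006, -1.0, -0.001], [-0.965, -0.006, 0.263], [-0.263, -0.001, -0.965]] [ 0.592 -0.349  0.51 ]
shift [ -51.6 -411.6    6.6] turn [-0.   0.1  0.1] or [-1.000e-01 -0.000e+00 -1.799e+02] q7 -1.09 t 1.23
```

View pics/w1.png

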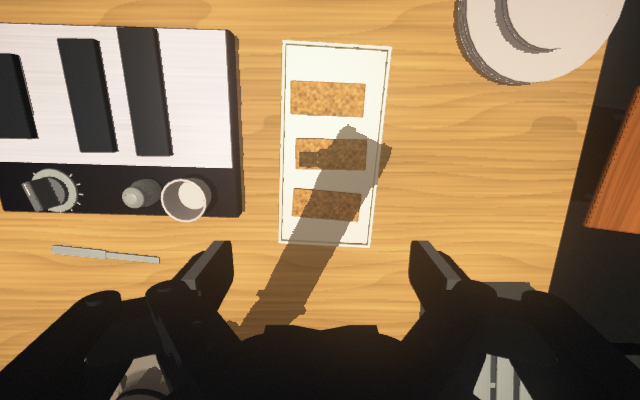

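>>> step_arm:
  increments:
    - [[1,-40,-410,20,0,0,0],[1,-40,-410,20,0,0,0],[1,-40,-410,20,0,0,0],[1,-40,-410,20,0,0,0],[1,-40,-410,20,0,0,0],[1,-40,-410,20,0,0,0],[1,-40,-410,20,0,0,0],[1,-40,-410,20,0,0,0],[1,-40,-410,20,0,0,0],[1,-40,-410,20,0,0,0]]

```text
t: 2.07
eef_pos: [0.4809, 0.0585, 0.3465]
tool_rot: [0.0, 1.0, -0.001, -0.0]
contact_force: [0.4, 0.8, -0.3]
gripper_width: 0.999
grasp_force: 0.0
```

>>> step_arm:
  increments:
    - [[1,0,0,0,0,0,0],[1,0,0,0,0,0,0]]

```text
t: 2.23
eef_pos: [0.4812, 0.0585, 0.3466]
tool_rot: [0.0, 1.0, 0.002, -0.0]
contact_force: [-0.0, -0.8, 0.4]
gripper_width: 1.001
grasp_force: 0.0
```

```bash
python3 - <<'E'
from h import *
c1=dict(np.load("w1.npz"))
P,R,o=pose();print(P,o["t"])
c=cam("wrist","w2");print((-c["R"].T@c["t"]).round(3))
for cc in (c1,):
    im,hsv=masks(cc); m=(hsv[:,:,1]>90); m[:,:285]=0;m[:,380:]=0;m[:50]=0;m[236:]=0
    m=cv2.morphologyEx(m.astype(np.uint8),cv2.MORPH_OPEN,np.ones((5,5)))
    for k in rects(m,300): print("mat",wrect(cc,k,.012))
E
```

```text
[0.4812305  0.05852048 0.34656821] 2.2333
[0.549 0.059 0.49 ]
mat (array([ 439. , -358.9]), array([ 53.4, 119.1]), 85.1)
mat (array([ 528.7, -366.4]), array([ 52.3, 118. ]), 89.1)
mat (array([ 617.5, -358.6]), array([ 51. , 118.7]), 88.0)
```

View pics/w2.png

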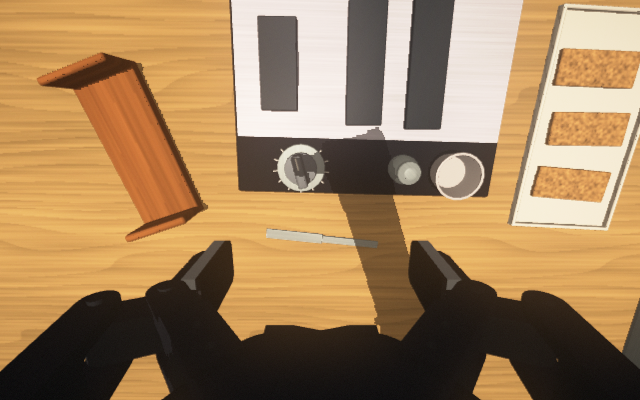

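```bash
python3 - <<'E'
from h import *
c1=dict(np.load("w1.npz"));c2=dict(np.load("w2.npz"))
a=c2["image"][130:205,260:350,::-1]; b=c1["image"][155:225,5:95,::-1]
cv2.imwrite("pics/d.png",np.vstack([cv2.resize(a,(540,450//1),interpolation=2)[:300*2],cv2.resize(b,(192,150),interpolation=2)[:, :].repeat(1,0) if 0 else np.zeros((1,540,3),np.uint8)]))
# mats heights
im,hsv=masks(c2);
# boards
for n,c,box in(("w1",c1,(20,158,0,225)),("w2",c2,(0,130,240,500))):
    im,hsv=masks(c); m=hsv[:,:,2]<95; M=np.zeros_like(m);M[box[0]:box[1],box[2]:box[3]]=1
    m=cv2.morphologyEx((m&M).astype(np.uint8),cv2.MORPH_OPEN,np.ones((5,5)))
    for k in rects(m,500): print(n,"board",k.reshape(-1,2).min(0),k.reshape(-1,2).max(0),wrect(c,k,.054))
E
```

```text
w1 board [ 0 54] [ 36 138] (array([610.2,  97.4]), array([ 52.8, 126.1]), -15.6)
w1 board [58 39] [116 151] (array([614.4,  -6.7]), array([ 57.6, 156.8]), -0.0)
w1 board [118  27] [171 155] (array([619.4, -91.8]), array([ 55.4, 177.9]), 0.0)
w2 board [404   0] [453 128] (array([611.7, -86.9]), array([ 52.7, 162.3]), 0.0)
w2 board [349   0] [387 124] (array([614.3,  -2.6]), array([ 50. , 156.5]), 0.2)
```

View pics/d.png

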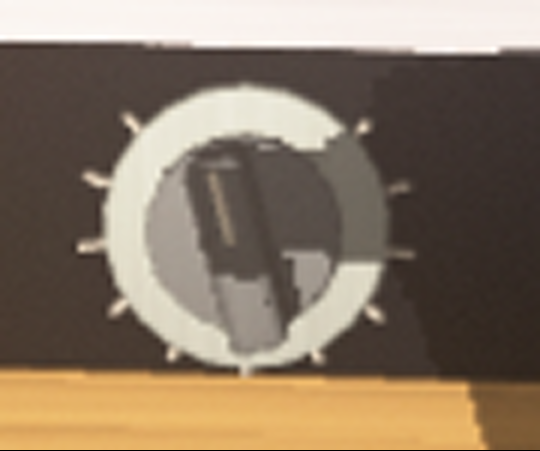

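```bash
python3 - <<'E'
from h import *
c1=dict(np.load("w1.npz"));s=dict(np.load("scene0.npz"));t=dict(np.load("top0.npz"))
f=lambda im,y,x,h: cv2.resize(im[y-h:y+h,x-h:x+h,::-1],(380,380),interpolation=2)
cv2.imwrite("pics/d2.png",np.hstack([f(c1["image"],190,48,38),f(s["image"],183,338,22)]))
E
```

```text
(no output)
```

View pics/d2.png

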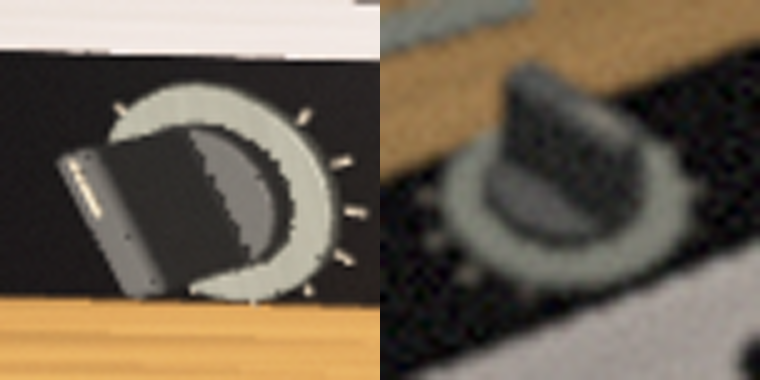

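```bash
python3 - <<'E'
from h import *
c1=dict(np.load("w1.npz"));c2=dict(np.load("w2.npz"))
A=lambda u,v:(10+u/5-.4,152+v/5-.4); B=lambda u,v:(260+u/6-.4,130+v/6-.4)
e=[]
for a,b in (((75,155),(203,160)),((148,290),(255,347))):
    X,g=tri(c1,A(*a),c2,B(*b));print(X.round(4),g.round(4));e.append(X)
d=e[0]-e[1];ang=np.degrees(np.arctan2(d[1],d[0]));print("mark angle",ang,np.hypot(*d[:2]))
# disc centre seen
m=(e[0]+e[1])/2;print(m)
go([m[0],m[1],.057],ang+90)
P,R,o=pose();print(o["q"].round(2))
# plate: edges of metal
im,hsv=masks(c2)
E
```

```text
[0.4916 0.0969 0.0771] 0.0015
[0.4478 0.0854 0.0771] 0.0007
mark angle 14.655510100052602 0.04527455684666295
[0.46973148 0.09115183 0.07708056]
shift [-11.7 -34.8 289.5] turn [  0.1   0.1 -14.7] or [ 1.000e-01 -1.000e-01  1.653e+02] q7 -1.85 t 2.28
[ 0.1   0.09 -0.37  1.82  0.03  1.24 -1.85]
```

>>> step_arm:
  increments:
    - [[1,-12,-35,100,0,0,70],[1,-12,-35,100,0,0,70],[1,-12,-35,100,0,0,70],[1,-12,-35,100,0,0,70],[1,-12,-35,100,0,0,70],[1,-12,-35,100,0,0,70],[1,-12,-35,100,0,0,70],[1,-12,-35,100,0,0,70],[1,-12,-35,100,0,0,70],[1,-12,-35,100,0,0,70]]

```text
t: 3.12
eef_pos: [0.4703, 0.0868, 0.2426]
tool_rot: [0.006, 0.862, -0.507, -0.002]
contact_force: [-0.0, -0.0, -0.7]
gripper_width: 1.002
grasp_force: 0.0
```

```bash
python3 - <<'E'
from h import *
go([.4697,.0912,.14],14.66+90);go([.4697,.0912,.057],14.66+90);print(pose()[2]["q"].round(2))
E
```

```text
shift [ -4.4  -2.9 102.5] turn [  0.7   0.4 -75.6] or [  0.4  -0.8 104.4] q7 -2.95 t 3.12
shift [ -4.6  -4.  185.5] turn [  0.7   0.4 -75.6] or [  0.4  -0.8 104.4] q7 -2.95 t 3.12
[-0.32  0.15  0.    1.99  0.    1.02 -2.95]
```

>>> step_arm:
  increments:
    - [[1,-4,-3,100,0.5,0.2,-75.6],[1,-4,-3,100,0.5,0.2,-75.6],[1,-4,-3,100,0.5,0.2,-75.6],[1,-4,-3,100,0.5,0.2,-75.6],[1,-4,-3,100,0.5,0.2,-75.6],[1,-4,-3,100,0.5,0.2,-75.6],[1,-4,-3,100,0.5,0.2,-75.6],[1,-4,-3,100,0.5,0.2,-75.6],[1,-4,-3,100,0.5,0.2,-75.6],[1,-4,-3,100,0.5,0.2,-75.6]]

```text
t: 3.95
eef_pos: [0.47, 0.0921, 0.1426]
tool_rot: [0.001, 0.995, 0.098, -0.002]
contact_force: [0.3, -0.8, 0.6]
gripper_width: 0.998
grasp_force: 0.0
```

```bash
python3 - <<'E'
from h import *
go([.4697,.0912,.057],14.66+90);print(pose()[2]["q"].round(2))
E
```

```text
shift [-0.1  0.6 85.6] turn [ 0.1  0.2 -3.4] or [  0.4  -0.2 176.6] q7 -1.78 t 3.95
[-0.14  0.28 -0.22  2.08  0.09  0.79 -1.78]
```

>>> step_arm:
  increments:
    - [[1,0,0.6,60,0,0,-3.4],[1,0,0.6,85,0,0,-3.4],[1,0,0.6,85,0,0,-3.4],[1,0,0.6,85,0,0,-3.4],[-1,0,0.6,85,0,0,-3.4],[-1,0,0.6,85,0,0,-3.4],[-1,0,0.6,85,0,0,-3.4],[-1,0,0.6,85,0,0,-3.4],[-1,0,0.6,85,0,0,-3.4],[-1,0,0.6,85,0,0,-3.4]]
  force: 30

```text
t: 4.78
eef_pos: [0.4714, 0.0903, 0.0594]
tool_rot: [0.003, 0.992, 0.126, -0.001]
contact_force: [2.1, -12.9, 17.0]
gripper_width: 0.156
grasp_force: 36.0
```

>>> step_arm:
  increments:
    - [[-1,0,0,0,0,0,0],[-1,0,0,0,0,0,0]]

```text
t: 4.95
eef_pos: [0.4714, 0.0903, 0.0594]
tool_rot: [0.003, 0.992, 0.125, -0.001]
contact_force: [2.0, -13.0, 12.0]
gripper_width: 0.153
grasp_force: 35.1
```

```bash
python3 - <<'E'
from h import *
P,R,o=pose();print(P,o["torque"],o["gripper_width"],o["q"].round(2),R.as_matrix()[:,1].round(3))
E
```

```text
[0.47138907 0.09030299 0.05943217] [-2.7596399  -0.33727293  0.09209418] 0.15266242728088544 [-0.16  0.42 -0.2   2.14  0.16  0.6  -1.79] [ 0.248 -0.969  0.006]
```

>>> step_arm:
  increments:
    - [[-1,0,1,-2,0,0,-5],[-1,0,1,-2,0,0,-10],[-1,0,1,-2,0,0,-15],[-1,0,1,-2,0,0,-20],[-1,0,1,-2,0,0,-25],[-1,0,1,-2,0,0,-30],[-1,0,1,-2,0,0,-30]]

```text
t: 5.53
eef_pos: [0.4706, 0.0912, 0.0597]
tool_rot: [0.001, 0.925, 0.38, -0.002]
contact_force: [5.8, -5.5, -8.0]
gripper_width: 0.158
grasp_force: 33.3
```

```bash
cat >>h.py <<'E'
def st():
    P,R,o=pose();M=R.as_matrix();print("t",round(o["t"],2),"P",P.round(4),"yaw",np.degrees(np.arctan2(M[1,1],M[0,1])).round(1),"F",np.round(o["contact_force"],1),"T",np.round(o["torque"],2),"w",round(o["gripper_width"],3),"gf",round(o["grasp_force"],1),"q",np.round(o["q"],2))
E
python3 -c "
from h import *
st()"
```

```text
t 5.53 P [0.4706 0.0912 0.0597] yaw -45.3 F [ 5.8 -5.5 -8. ] T [-1.17 -1.16  0.13] w 0.158 gf 33.3 q [-0.05  0.44 -0.33  2.13  0.25  0.61 -1.35]
```

>>> step_arm:
  increments:
    - [[-1,0,0.5,0,0,0,-5],[-1,0,0.5,1,0,0,-10],[-1,0,0.5,1,0,0,-15],[-1,0,0.5,1,0,0,-20],[-1,0,0.5,1,0,0,-25],[-1,0,0.5,1,0,0,-30],[-1,0,0.5,1,0,0,-35],[-1,0,0.5,1,0,0,-40],[-1,0,0.5,1,0,0,-45],[-1,0,0.5,1,0,0,-45]]

```text
t: 6.37
eef_pos: [0.469, 0.0919, 0.0595]
tool_rot: [-0.0, 0.708, 0.706, -0.003]
contact_force: [-4.0, -3.5, 11.6]
gripper_width: 0.152
grasp_force: 36.0
```

```bash
python3 -c "
from h import *
st()"
```

```text
t 6.37 P [0.469  0.0919 0.0595] yaw -0.2 F [-4.  -3.5 11.6] T [-0.71  1.04  0.03] w 0.152 gf 36.0 q [ 0.11  0.47 -0.53  2.12  0.39  0.65 -0.69]
```

>>> step_arm:
  increments:
    - [[-1,0,0,0,0,0,-5],[-1,0,0,0,0,0,-10],[-1,0,0,0,0,0,-15],[-1,0,0,0,0,0,-20],[-1,0,0,0,0,0,-25],[-1,0,0,0,0,0,-30],[-1,0,0,0,0,0,-34],[-1,0,0,0,0,0,-38],[-1,0,0,0,0,0,-38]]

```text
t: 7.12
eef_pos: [0.4676, 0.0913, 0.0595]
tool_rot: [-0.002, 0.44, 0.898, -0.005]
contact_force: [-10.4, -5.1, 17.3]
gripper_width: 0.154
grasp_force: 37.1
```

```bash
python3 -c "
from h import *
st()"
```

```text
t 7.12 P [0.4676 0.0913 0.0595] yaw 37.7 F [-10.4  -5.1  17.3] T [-1.08  2.09  0.06] w 0.154 gf 37.1 q [ 0.24  0.5  -0.69  2.12  0.5   0.7  -0.13]
```

>>> step_arm:
  increments:
    - [[-1,0,0,0,0,0,-3],[-1,0,0,0,0,0,-6],[-1,0,0,0,0,0,-9],[-1,0,0,0,0,0,-9]]

```text
t: 7.45
eef_pos: [0.4674, 0.0911, 0.0595]
tool_rot: [-0.002, 0.369, 0.929, -0.005]
contact_force: [-11.6, -6.0, 19.4]
gripper_width: 0.154
grasp_force: 37.3
```

```bash
python3 -c "
from h import *
st()"
```

```text
t 7.45 P [0.4674 0.0911 0.0595] yaw 46.7 F [-11.6  -6.   19.4] T [-1.25  2.27  0.04] w 0.154 gf 37.3 q [ 0.27  0.52 -0.72  2.11  0.53  0.71  0.  ]
```

>>> step_arm:
  increments:
    - [[-1,0,-0.8,-2,0,0,-4],[-1,0,-0.8,-2,0,0,-8],[-1,0,-0.8,-2,0,0,-12],[-1,0,-0.8,-2,0,0,-16],[-1,0,-0.8,-2,0,0,-20],[-1,0,-0.8,-2,0,0,-24],[-1,0,-0.8,-2,0,0,-28],[-1,0,-0.8,-2,0,0,-32],[-1,0,-0.8,-2,0,0,-36],[-1,0,-0.8,-2,0,0,-36]]

```text
t: 8.28
eef_pos: [0.4667, 0.0897, 0.0597]
tool_rot: [-0.004, 0.064, 0.998, -0.004]
contact_force: [-4.2, -4.7, -3.0]
gripper_width: 0.156
grasp_force: 34.2
```

```bash
python3 -c "
from h import *
st()"
```

```text
t 8.28 P [0.4667 0.0897 0.0597] yaw 82.7 F [-4.2 -4.7 -3. ] T [-0.93  0.72  0.03] w 0.156 gf 34.2 q [ 0.38  0.57 -0.87  2.11  0.64  0.76  0.54]
```

>>> step_arm:
  increments:
    - [[-1,0,0,0,0,0,-3],[-1,0,0,0,0,0,-6],[-1,0,0,0,0,0,-9],[-1,0,0,0,0,0,-12],[-1,0,0,0,0,0,-12]]

```text
t: 8.7
eef_pos: [0.4674, 0.0894, 0.0598]
tool_rot: [-0.004, -0.039, 0.999, -0.003]
contact_force: [-3.3, -5.2, -4.3]
gripper_width: 0.162
grasp_force: 70.3
```

```bash
python3 -c "
from h import *
st()"
```

```text
t 8.7 P [0.4674 0.0894 0.0598] yaw 94.4 F [-3.3 -5.2 -4.3] T [-1.03  0.38 -1.  ] w 0.162 gf 70.3 q [ 0.41  0.59 -0.92  2.11  0.67  0.78  0.72]
```

>>> step_arm:
  increments:
    - [[1,0,0,0,0,0,0],[1,0,0,0,0,0,0],[1,0,0,0,0,0,0],[1,0,0,0,0,0,0],[1,0,0,-40,0,0,0],[1,0,0,-80,0,0,0],[1,0,0,-120,0,0,0],[1,0,0,-160,0,0,0],[1,0,0,-200,0,0,0],[1,0,0,-200,0,0,0]]

```text
t: 9.53
eef_pos: [0.4738, 0.0958, 0.2683]
tool_rot: [0.004, -0.04, 0.999, -0.0]
contact_force: [0.6, 1.1, 0.5]
gripper_width: 0.992
grasp_force: 0.0
```

```bash
python3 -c "
from h import *
st(); go([.47,.09,.26],-90)
go([.62,.2,.3],90)"
```

```text
t 9.53 P [0.4738 0.0958 0.2683] yaw 94.6 F [0.6 1.1 0.5] T [ 0.08 -0.12  0.01] w 0.992 gf 0.0 q [ 0.68  0.31 -1.18  1.91  0.32  1.13  1.03]
shift [ 4.3 -5.5  8.2] turn [-0.   0.5  4.6] or [-7.000e-01 -1.000e-01 -1.754e+02] q7 1.03 t 9.53
shift [-154.4   92.   -30.5] turn [-0.   0.5  4.6] or [-7.000e-01 -1.000e-01 -1.754e+02] q7 1.03 t 9.53
```

```bash
python3 -c "
from h import *
c=cam('wrist','w3');p=proj(c,[.4695,.09,.08])[0].astype(int);print(p)
x,y=np.clip(p,60,None);cv2.imwrite('pics/d3.png',cv2.resize(c['image'][max(0,y-60):y+60,x-60:x+60,::-1],(400,400)))
go([.56,.21,.40],-90)"
```

```text
[315 168]
shift [ -97.   107.9 -134.7] turn [-0.1  0.3  4.6] or [  -0.4   -0.2 -175.4] q7 1.03 t 9.58
```

View pics/d3.png

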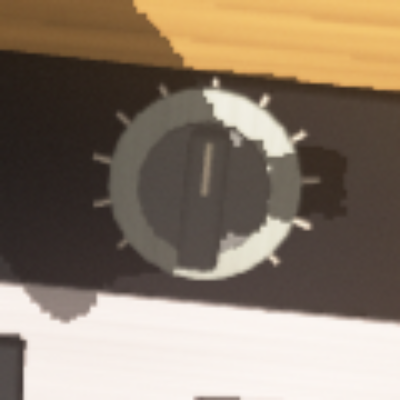

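```bash
python3 -c "
from h import *
go([.6,.19,.44],90)"
```

```text
shift [-135.5   84.7 -174.5] turn [-0.1  0.3  4.6] or [  -0.4   -0.2 -175.4] q7 1.03 t 9.58
```

>>> step_arm:
  increments:
    - [[1,-135,85,-174,0,0,4.6],[1,-135,85,-174,0,0,4.6],[1,-135,85,-174,0,0,4.6],[1,-135,85,-174,0,0,4.6],[1,-135,85,-174,0,0,4.6],[1,-135,85,-174,0,0,4.6],[1,-135,85,-174,0,0,4.6],[1,-135,85,-174,0,0,4.6]]

```text
t: 10.25
eef_pos: [0.5986, 0.1904, 0.4335]
tool_rot: [-0.002, -0.001, 1.0, -0.0]
contact_force: [-0.8, 0.7, -1.2]
gripper_width: 1.004
grasp_force: 0.0
```

```bash
python3 -c "
from h import *
st();c=cam('wrist','w4');print((-c['R'].T@c['t']).round(3))
im,hsv=masks(c); m=hsv[:,:,2]<95; M=np.zeros_like(m);
q=proj(c,[[.517,.18,.042],[.71,.18,.042],[.71,-.2,.042],[.517,-.2,.042]]);Mi=M.astype(np.uint8);cv2.fillPoly(Mi,[q.astype(np.int32)],1)
m=cv2.morphologyEx((m&(Mi>0)).astype(np.uint8),cv2.MORPH_OPEN,np.ones((5,5)))
for k in rects(m,300): print('board',wrect(c,k,.054))
"
```

```text
t 10.25 P [0.5986 0.1904 0.4335] yaw 90.1 F [-0.8  0.7 -1.2] T [-0.01 -0.01 -0.01] w 1.004 gf 0.0 q [ 0.3   0.47 -1.08  1.32  0.41  1.58  0.84]
[0.533 0.191 0.577]
board (array([604. , 118.6]), array([51.5, 97.7]), 0.1)
board (array([6.132e+02, 1.000e-01]), array([ 52.5, 156.3]), -0.3)
board (array([617.7, -85.2]), array([ 54.5, 174.5]), 0.1)
```

View pics/w4.png

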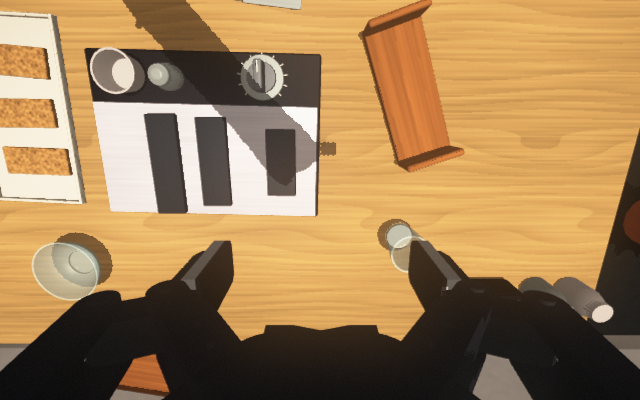

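```bash
python3 -c "
from h import *
a=np.load('w2.npz')['image'][45:250,30:215];b=np.load('w4.npz')['image'][0:180,355:475]
r=lambda i:cv2.resize(i[:,:,::-1],None,fx=2.9,fy=2.9,interpolation=2)[:595]
A=r(a)[:, :440*2];B=r(b)
h=max(len(A),len(B));z=np.zeros((h,A.shape[1]+B.shape[1],3),np.uint8);z[:len(A),:A.shape[1]]=A;z[:len(B),A.shape[1]:]=B
z=cv2.resize(z,(int(z.shape[1]*.9),int(z.shape[0]*.9)),interpolation=3);print(A.shape,B.shape,z.shape);cv2.imwrite('pics/car.png',z[:, :800])"
```

```text
(594, 536, 3) (522, 348, 3) (534, 795, 3)
```

View pics/car.png

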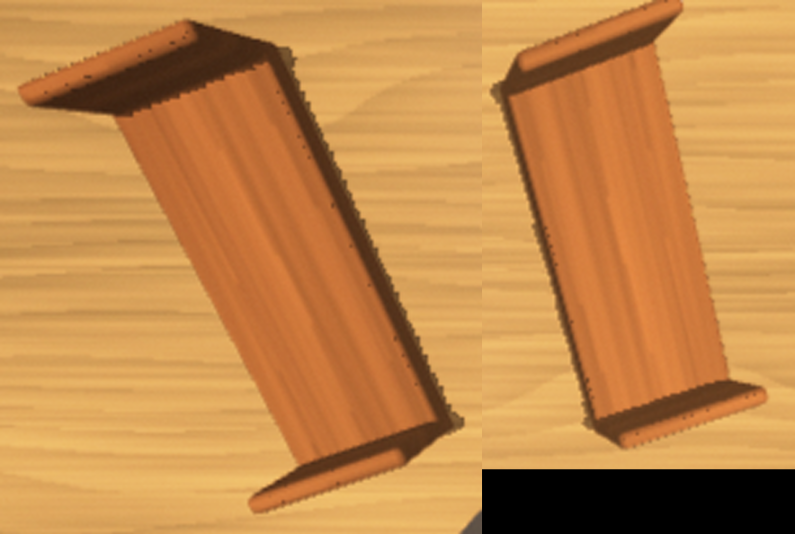

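```bash
python3 -c "
from h import *
c1,c2,c4=[dict(np.load(f'w{i}.npz')) for i in (1,2,4)]
A=lambda u,v:(30+u/2.61-.4,45+v/2.61-.4);B=lambda u,v:(355+(u-482)/2.61-.4,v/2.61-.4)
X=[]
for a,b in (((115,115),(728,380)),((270,62),(595,420)),((302,465),(655,42)),((440,420),(510,95))):
    x,g=tri(c2,A(*a),c4,B(*b));X.append(x);print(x.round(4),g.round(4))
X=np.array(X);print('centre',X.mean(0).round(4));d=(X[0]+X[1]-X[2]-X[3])/2;print('ang',np.degrees(np.arctan2(d[1],d[0])),np.hypot(*d[:2]))
# board -x/-y corner heights
im,hsv=masks(c2);
def cor(c,box,f):
    _,h=masks(c);m=(h[:,:,2]<95);M=np.zeros(m.shape,bool);M[box[1]:box[3],box[0]:box[2]]=1
    m=cv2.morphologyEx((m&M).astype(np.uint8),cv2.MORPH_OPEN,np.ones((5,5)));k=max(rects(m,100),key=cv2.contourArea).reshape(-1,2)
    return k[np.argmax(k@np.array(f))]
for n,b2,b4,b1 in (('a',(400,5,458,133),(140,108,192,215),None),('b',(340,5,394,133),(190,112,240,212),None),('d',(255,5,305,118),(262,122,300,200),None)):
    p=cor(c2,b2,(1,1));q=cor(c4,b4,(-1,-1));print(n,p,q,tri(c2,p,c4,q))
# mats height from w1,w2 : centroid per mat
def mats(c,x0,x1):
    _,h=masks(c);m=h[:,:,1]>90;mm=np.zeros(m.shape,bool)
    q=proj(c,[[.70,-.285,.004],[.70,-.435,.004],[.375,-.435,.004],[.375,-.295,.004]]).astype(np.int32);z=np.zeros(m.shape,np.uint8);cv2.fillPoly(z,[q],1)
    m=cv2.morphologyEx((m&(z>0)).astype(np.uint8),cv2.MORPH_OPEN,np.ones((5,5)));return rects(m,200)
for n,c in (('w1',c1),('w2',c2),('w4',c4)):
    for k in mats(c,0,0): print(n,wrect(c,k,.012),k.reshape(-1,2).max(0))
"
```

```text
[0.5853 0.4299 0.0207] 0.0003
[0.6143 0.3371 0.0191] 0.0007
[0.3677 0.3608 0.0119] 0.0002
[0.3983 0.2678 0.0086] 0.0001
centre [0.4914 0.3489 0.0151]
ang 17.697216198754127 0.22752949557902136
a [439 128] [145 114] (array([ 0.53046276, -0.11469814,  0.04700041]), np.float64(2.8542620201750963e-06))
b [380 124] [196 117] (array([ 0.53552548, -0.02893847,  0.04144139]), np.float64(0.00037481863070628203))Traceback (most recent call last):
  File "<string>", line 16, in <module>
    p=cor(c2,b2,(1,1));q=cor(c4,b4,(-1,-1));print(n,p,q,tri(c2,p,c4,q))
  File "<string>", line 13, in cor
    m=cv2.morphologyEx((m&M).astype(np.uint8),cv2.MORPH_OPEN,np.ones((5,5)));k=max(rects(m,100),key=cv2.contourArea).reshape(-1,2)
                                                                               ~~~^^^^^^^^^^^^^^^^^^^^^^^^^^^^^^^^^^
ValueError: max() iterable argument is empty
```

```bash
python3 -c "
from h import *
c1,c2,c4=[dict(np.load(f'w{i}.npz')) for i in (1,2,4)];ct=dict(np.load('top0.npz'))
A=lambda u,v:(30+u/2.61-.4,45+v/2.61-.4);B=lambda u,v:(355+(u-482)/2.61-.4,v/2.61-.4)
for c,L in ((c2,[A(115,115),A(270,62),A(302,465),A(440,420)]),(c4,[B(728,380),B(595,420),B(655,42),B(510,95)])):
    X=onz(c,L,.02);d=(X[0]+X[1]-X[2]-X[3]);print('carrier',X.round(4).tolist(),X.mean(0).round(4),np.degrees(np.arctan2(d[1],d[0])).round(2),(np.hypot(*d[:2])/2).round(4))
def reg(c,q,z=0.054):
    m=np.zeros((400,640),np.uint8);cv2.fillPoly(m,[proj(c,np.c_[q,np.full(len(q),z)]).astype(np.int32)],1);return m>0
for n,c in (('w4',c4),('top',ct)):
    _,h=masks(c);m=(h[:,:,2]<100)&reg(c,[[.519,.17],[.714,.17],[.714,-.19],[.519,-.19]],.042)
    m=cv2.morphologyEx(m.astype(np.uint8),cv2.MORPH_OPEN,np.ones((3,3)))
    for k in rects(m,150): w=onz(c,k.reshape(-1,2),.054);print(n,'board',wrect(c,k,.054),w.min(0)[:2].round(3),w.max(0)[:2].round(3))
for n,c in (('w1',c1),('w2',c2),('w4',c4),('top',ct)):
    _,h=masks(c);m=(h[:,:,1]>(90 if n!='top' else 110))&reg(c,[[.68,-.285],[.68,-.435],[.385,-.425],[.385,-.295]],.004)
    m=cv2.morphologyEx(m.astype(np.uint8),cv2.MORPH_OPEN,np.ones((3,3)))
    for k in rects(m,150): print(n,'mat',wrect(c,k,.012),k.reshape(-1,2).max(0))
print('dial top w4',)
"
```

```text
carrier [[0.5852, 0.4304, 0.02], [0.6138, 0.3365, 0.02], [0.3709, 0.3557, 0.02], [0.4018, 0.2628, 0.02]] [0.4929 0.3464 0.02  ] 19.19 0.2257
carrier [[0.5855, 0.4302, 0.02], [0.6145, 0.3369, 0.02], [0.37, 0.3584, 0.02], [0.401, 0.2662, 0.02]] [0.4927 0.3479 0.02  ] 18.37 0.226
w4 board (array([613.4, 118.7]), array([ 52.5, 116.9]), -0.3) [0.555 0.092] [0.672 0.145]
w4 board (array([6.132e+02, 2.000e-01]), array([ 53. , 155.9]), 0.1) [ 0.535 -0.026] [0.691 0.027]
w4 board (array([618.7, -85.3]), array([ 55. , 176.5]), 0.1) [ 0.53  -0.113] [ 0.707 -0.058]
top board (array([610.3, 118.4]), array([ 47.4, 115.7]), -0.4) [0.552 0.094] [0.668 0.142]
top board (array([609.6,  -2.4]), array([ 47. , 154.6]), -1.0) [ 0.532 -0.026] [0.687 0.022]
top board (array([614.2, -86.9]), array([ 49.3, 179. ]), -0.1) [ 0.525 -0.112] [ 0.704 -0.062]
w1 mat (array([ 439. , -358.9]), array([ 53.4, 119.1]), 85.1) [360 221]
w1 mat (array([ 528.6, -366.4]), array([ 52.4, 118.1]), 89.0) [366 170]
w1 mat (array([ 617.5, -358.6]), array([ 51. , 118.7]), 88.0) [364 116]
w2 mat (array([ 439.1, -356.1]), array([ 52.4, 123.7]), 84.9) [609 201]
w2 mat (array([ 528.7, -361.4]), array([ 51. , 120.7]), -89.8) [627 145]
w2 mat (array([ 617.5, -356.2]), array([ 51.8, 123.3]), 87.9) [639  88]
w4 mat (array([ 617.5, -355.8]), array([ 52.3, 124.4]), 87.9) [ 71 175]
w4 mat (array([ 528.9, -354.9]), array([ 51.8, 108.7]), 89.2) [ 57 127]
w4 mat (array([ 440.5, -337.8]), array([51.7, 88.5]), 85.1) [49 78]
top mat (array([ 433.7, -356.2]), array([ 48.4, 112.5]), 85.1) [460 249]
top mat (array([ 523.5, -363.7]), array([ 47.8, 116.5]), -88.6) [461 218]
top mat (array([ 611.5, -356.8]), array([ 46.8, 115.7]), 88.8) [456 189]
dial top w4
```

>>> step_arm:
  increments:
    - [[0.6,-19,-276,260,0,0,0],[0.6,-19,-276,260,0,0,0],[0.6,-19,-276,260,0,0,0],[0.6,-19,-276,260,0,0,0],[0.6,-19,-276,260,0,0,0],[0.6,-19,-276,260,0,0,0],[0.6,-19,-276,260,0,0,0],[0.6,-19,-276,260,0,0,0],[0.6,-19,-276,260,0,0,0],[0.6,-19,-276,260,0,0,0]]

```text
t: 11.13
eef_pos: [0.6111, -0.0974, 0.1669]
tool_rot: [-0.008, 0.005, 1.0, -0.003]
contact_force: [-0.3, -1.4, -0.7]
gripper_width: 0.799
grasp_force: 0.0
```

```bash
python3 -c "
from h import *
st();go([.618,-.086,.055],90)
c=cam('wrist')
_,h=masks(c)
m=np.zeros((400,640),np.uint8);cv2.fillPoly(m,[proj(c,np.c_[[[.519,.03],[.714,.03],[.714,-.19],[.519,-.19]],np.full(4,.042)]).astype(np.int32)],1)
m=(h[:,:,2]<100)&(m>0);m=cv2.morphologyEx(m.astype(np.uint8),cv2.MORPH_OPEN,np.ones((3,3)))
for k in rects(m,150): w=onz(c,k.reshape(-1,2),.054);print('board',wrect(c,k,.054),w.min(0)[:2].round(3),w.max(0)[:2].round(3))
"
```

```text
t 11.13 P [ 0.6111 -0.0974  0.1669] yaw 89.5 F [-0.3 -1.4 -0.7] T [-0.1   0.06  0.01] w 0.799 gf 0.0 q [ 0.72  0.65 -0.96  1.7   0.58  1.13  1.15]
shift [ -8.4  12.1 111.7] turn [-0.3 -0.9 -0.5] or [ -1.4   0.5 179.5] q7 1.15 t 11.13
board (array([ 679.1, -175. ]), array([23.9, 53.6]), -0.3) [ 0.652 -0.187] [ 0.706 -0.163]
board (array([620.3,  -5.2]), array([ 57.4, 171.6]), 0.6) [ 0.535 -0.033] [0.706 0.024]
board (array([617.8, -88.9]), array([ 51.8, 177.1]), -0.1) [ 0.529 -0.115] [ 0.706 -0.063]
```

>>> step_arm:
  increments:
    - [[0.6,0,0,60,0,0,0],[0.6,0,0,90,0,0,0],[0.6,0,0,90,0,0,0],[0.6,0,0,90,0,0,0]]

```text
t: 11.52
eef_pos: [0.6132, -0.0873, 0.0825]
tool_rot: [-0.005, -0.0, 1.0, -0.001]
contact_force: [-0.2, 0.2, -0.1]
gripper_width: 0.795
grasp_force: 0.0
```

```bash
python3 -c "
from h import *
st();go([.618,-.0875,.045],90)"
```

```text
t 11.52 P [ 0.6132 -0.0873  0.0825] yaw 90.1 F [-0.2  0.2 -0.1] T [ 0.01  0.   -0.01] w 0.795 gf 0.0 q [ 0.66  0.74 -0.89  1.76  0.68  0.99  1.07]
shift [-5.1 -0.1 37.5] turn [-0.1 -0.5  0.1] or [ 8.000e-01 -1.000e-01 -1.799e+02] q7 1.07 t 11.52
```

>>> step_arm:
  increments:
    - [[0.6,-5,0,20,0,-0.5,0],[0.6,-5,0,41,0,-0.5,0],[0.6,-5,0,41,0,-0.5,0],[-1,-5,0,41,0,-0.5,0],[-1,-5,0,41,0,-0.5,0],[-1,-5,0,41,0,-0.5,0],[-1,-5,0,41,0,-0.5,0]]
  force: 60

```text
t: 12.1
eef_pos: [0.6224, -0.0876, 0.0468]
tool_rot: [0.004, 0.0, 1.0, -0.001]
contact_force: [-2.5, -0.2, 7.2]
gripper_width: 0.58
grasp_force: 62.6
```

```bash
python3 -c "
from h import *
st()"
```

```text
t 12.1 P [ 0.6224 -0.0876  0.0468] yaw 90.0 F [-2.5 -0.2  7.2] T [-0.14  0.65 -0.02] w 0.58 gf 62.6 q [ 0.64  0.79 -0.86  1.77  0.73  0.93  1.04]
```

>>> step_arm:
  increments:
    - [[-1,0,0,-20,0,0,0],[-1,0,0,-50,0,0,0],[-1,0,0,-90,0,0,0],[-1,0,0,-120,0,0,0],[-1,0,0,-150,0,0,0],[-1,0,0,-150,0,0,0],[-1,0,0,-150,0,0,0]]

```text
t: 12.68
eef_pos: [0.6213, -0.0873, 0.1965]
tool_rot: [0.005, 0.0, 1.0, -0.001]
contact_force: [-0.5, -0.3, -5.2]
gripper_width: 0.58
grasp_force: 63.9
```

```bash
python3 -c "
from h import *
st();c=cam('wrist','w5');go([.4925,.347,.17],108.8)"
```

```text
t 12.68 P [ 0.6213 -0.0873  0.1965] yaw 90.0 F [-0.5 -0.3 -5.2] T [-0.03  0.02 -0.08] w 0.58 gf 63.9 q [ 0.72  0.62 -0.98  1.67  0.56  1.15  1.16]
shift [127.8 434.7  22.3] turn [ -0.2   0.3 -18.8] or [  0.5   0.3 161.2] q7 1.16 t 12.73
```

View pics/w5.png

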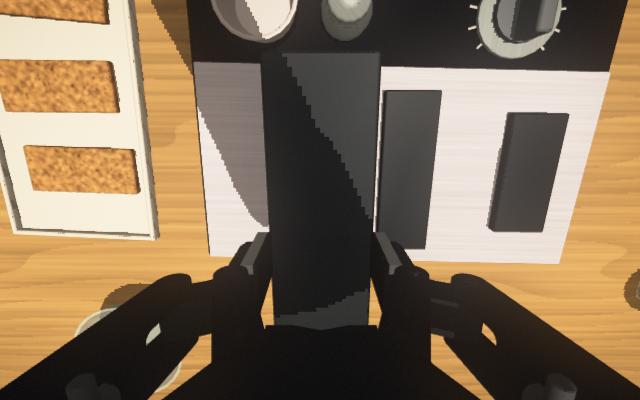

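```bash
python3 -c "
from h import *
c=dict(np.load('w5.npz'))
for z in (.200,.204,.208): X=onz(c,[[262,52],[380,52]],z);print(z,X.round(4).tolist(),'centre x-TCP',(X[:,0].mean()+.09-.6213).round(4),'y',X[:,1].mean()+.0873)
"
```

```text
0.2 [[0.5293, -0.1121, 0.2], [0.5293, -0.0613, 0.2]] centre x-TCP -0.002 y 0.0006020777167938529
0.204 [[0.53, -0.1114, 0.204], [0.53, -0.062, 0.204]] centre x-TCP -0.0013 y 0.000610071035396828
0.208 [[0.5307, -0.1106, 0.208], [0.5307, -0.0627, 0.208]] centre x-TCP -0.0006 y 0.0006180643539998171
```

>>> step_arm:
  increments:
    - [[-1,126,400,20,0,0,-18.8],[-1,126,400,20,0,0,-18.8],[-1,126,400,20,0,0,-18.8],[-1,126,400,20,0,0,-18.8],[-1,126,435,20,0,0,-18.8],[-1,126,435,20,0,0,-18.8],[-1,126,435,20,0,0,-18.8],[-1,126,435,20,0,0,-18.8],[-1,126,435,20,0,0,-18.8],[-1,126,435,20,0,0,-18.8]]

```text
t: 13.57
eef_pos: [0.5026, 0.3126, 0.1719]
tool_rot: [0.001, -0.163, 0.987, -0.002]
contact_force: [1.3, -0.6, -3.7]
gripper_width: 0.581
grasp_force: 63.9
```

>>> step_arm:
  increments:
    - [[-1,6,45,0,0,0,0],[-1,6,45,0,0,0,0],[-1,6,45,0,0,0,0]]

```text
t: 13.82
eef_pos: [0.4801, 0.356, 0.1725]
tool_rot: [0.001, -0.167, 0.986, -0.001]
contact_force: [0.0, -0.7, -4.0]
gripper_width: 0.578
grasp_force: 64.0
```

```bash
python3 -c "
from h import *
st();go([.4944,.3476,.06],108.8);c=cam('wrist','w6')"
```

```text
t 13.82 P [0.4801 0.356  0.1725] yaw 109.2 F [ 0.  -0.7 -4. ] T [-0.02 -0.06 -0.  ] w 0.578 gf 64.0 q [ 0.    0.64 -1.05  1.75  0.62  1.12  0.66]
shift [-10.5 -12.4 112.5] turn [-0.1  0.1  0.4] or [-1.000e-01 -2.000e-01 -1.796e+02] q7 0.66 t 13.82
```

>>> step_arm:
  increments:
    - [[-1,-10.5,-12.4,30,0,0,0.4],[-1,-10.5,-12.4,60,0,0,0.4],[-1,-10.5,-12.4,90,0,0,0.4],[-1,-10.5,-12.4,112,0,0,0.4],[-1,-10.5,-12.4,112,0,0,0.4],[-1,-10.5,-12.4,112,0,0,0.4]]

```text
t: 14.37
eef_pos: [0.4985, 0.3417, 0.0602]
tool_rot: [0.001, -0.159, 0.987, -0.003]
contact_force: [0.2, -0.5, -2.5]
gripper_width: 0.579
grasp_force: 64.1
```

```bash
python3 -c "
from h import *
st();go([.4944,.3476,.026],108.8)"
```

```text
t 14.37 P [0.4985 0.3417 0.0602] yaw 108.3 F [ 0.2 -0.5 -2.5] T [ 0.11 -0.02  0.01] w 0.579 gf 64.1 q [-0.05  0.77 -0.94  1.81  0.76  0.96  0.58]
shift [ 2.1  7.1 34.2] turn [-0.3  0.  -0.5] or [1.000e-01 5.000e-01 1.795e+02] q7 0.58 t 14.37
```

>>> step_arm:
  increments:
    - [[-1,2,6.5,15,0,0,-0.5],[-1,2,6.5,28,0,0,-0.5],[-1,2,6.5,28,0,0,-0.5],[-1,2,6.5,28,0,0,-0.5],[-1,2,6.5,28,0,0,-0.5]]

```text
t: 14.78
eef_pos: [0.495, 0.3498, 0.0341]
tool_rot: [0.003, -0.164, 0.986, -0.001]
contact_force: [0.0, -0.1, -4.0]
gripper_width: 0.576
grasp_force: 64.1
```

```bash
python3 -c "
from h import *
st();go([.4944,.3476,.026],108.8)"
```

```text
t 14.78 P [0.495  0.3498 0.0341] yaw 108.9 F [ 0.  -0.1 -4. ] T [ 0.01 -0.07  0.  ] w 0.576 gf 64.1 q [-0.08  0.8  -0.91  1.82  0.8   0.93  0.55]
shift [ 1.3 -1.9  8.1] turn [-0.2  0.3  0.1] or [  -0.4   -0.3 -179.9] q7 0.55 t 14.78
```

Lower in small steps until contact, then release.

>>> step_arm:
  increments:
    - [[-1,1,-2,3,0,0,0],[-1,1,-2,6,0,0,0],[-1,1,-2,8,0,0,0],[-1,1,-2,8,0,0,0],[-1,1,-2,8,0,0,0]]

```text
t: 15.2
eef_pos: [0.4946, 0.3473, 0.0257]
tool_rot: [0.002, -0.164, 0.986, -0.001]
contact_force: [0.0, 0.1, -4.6]
gripper_width: 0.58
grasp_force: 64.1
```

```bash
python3 -c "
from h import *
st();go([.4944,.3476,.026],108.8)"
```

```text
t 15.2 P [0.4946 0.3473 0.0257] yaw 108.9 F [ 0.   0.1 -4.6] T [0.02 0.03 0.02] w 0.58 gf 64.1 q [-0.08  0.81 -0.9   1.83  0.81  0.91  0.54]
shift [ 0.1  0.4 -0.3] turn [-0.2  0.3  0.1] or [  -0.4   -0.3 -179.9] q7 0.54 t 15.2
```

>>> step_arm:
  increments:
    - [[-1,0,0,2,0,0,0],[-1,0,0,3,0,0,0],[-1,0,0,3,0,0,0]]

```text
t: 15.45
eef_pos: [0.4948, 0.3477, 0.0248]
tool_rot: [0.003, -0.164, 0.986, -0.002]
contact_force: [-3.7, -5.7, 13.8]
gripper_width: 0.577
grasp_force: 66.1
```

>>> step_arm:
  increments:
    - [[-1,0,0,1.5,0,0,0],[-1,0,0,3,0,0,0],[-1,0,0,3,0,0,0]]

```text
t: 15.7
eef_pos: [0.4949, 0.3477, 0.0246]
tool_rot: [0.004, -0.164, 0.986, -0.003]
contact_force: [-9.2, -13.9, 38.5]
gripper_width: 0.576
grasp_force: 68.9
```

>>> step_arm:
  increments:
    - [[-1,0,0,-3.5,0,0,0],[-1,0,0,-3.5,0,0,0],[0.7,0,0,-3.5,0,0,0],[0.7,0,0,-3.5,0,0,0],[0.7,0,0,-3.5,0,0,0],[0.7,0,0,-40,0,0,0],[0.7,0,0,-80,0,0,0],[0.7,0,0,-120,0,0,0],[0.7,0,0,-160,0,0,0],[0.7,0,0,-200,0,0,0]]

```text
t: 16.53
eef_pos: [0.4931, 0.3477, 0.2212]
tool_rot: [0.002, -0.164, 0.986, -0.001]
contact_force: [0.8, 0.4, -0.4]
gripper_width: 0.847
grasp_force: 0.0
```

>>> step_arm:
  increments:
    - [[0.7,0,0,-60,0,0,0],[0.7,0,0,-60,0,0,0],[0.7,0,0,-60,0,0,0],[0.7,0,0,-60,0,0,0]]

```text
t: 16.87
eef_pos: [0.4936, 0.3482, 0.2805]
tool_rot: [0.003, -0.164, 0.986, -0.001]
contact_force: [-1.1, -0.7, -0.7]
gripper_width: 0.848
grasp_force: 0.0
```

```bash
python3 -c "
from h import *
st();c=cam('wrist','w7');go([.5287,-.363,.2],0);go([.4395,-.358,.2],-5)"
```

```text
t 16.87 P [0.4936 0.3482 0.2805] yaw 108.9 F [-1.1 -0.7 -0.7] T [ 0.03 -0.04 -0.04] w 0.848 gf 0.0 q [ 0.07  0.54 -1.12  1.63  0.51  1.29  0.76]
shift [ 196.4 -683.4   81.1] turn [ -0.3   0.  -71.1] or [1.000e-01 4.000e-01 1.089e+02] q7 0.76 t 16.92
shift [ 279.2 -649.9   80.6] turn [ -0.3   0.1 -66.1] or [1.000e-01 4.000e-01 1.139e+02] q7 0.76 t 16.92
```

View pics/w7.png

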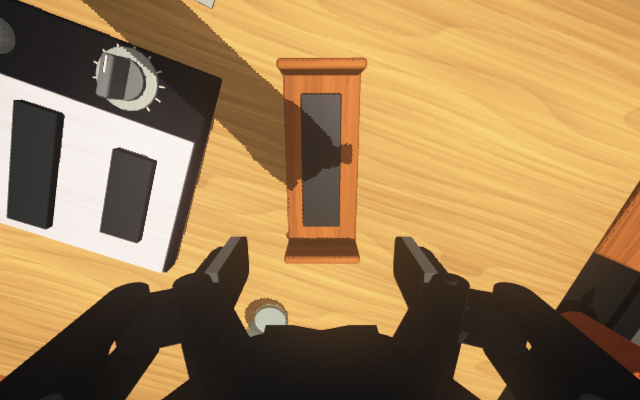

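```bash
cat >>h.py <<'E'
def tool_xy(X,P,yaw):
    "offset from carrier centre: along carrier, across"
    a=np.radians(yaw);d=np.array(X)[:,:2]-P;return np.c_[d@[np.cos(a),np.sin(a)],d@[-np.sin(a),np.cos(a)]]*1000
E
python3 -c "
from h import *
c=dict(np.load('w7.npz'));C=[.4925,.347]
b=onz(c,[[301,93],[341,93],[302,227],[340,227]],.032);print('board',tool_xy(b,C,18.8).round(1).tolist(),tool_xy(b,C,18.8).mean(0))
f=onz(c,[[284,75],[361,75],[289,238],[358,238]],.02);print('floor',tool_xy(f,C,18.8).round(1).tolist(),tool_xy(f,C,18.8).mean(0))
h=masks(c)[1];print(h[60:250:4,322,2].tolist(), h[150,270:375:3,1].tolist())
print([h[i,350].tolist() for i in range(64,96,3)])
"
```

```text
board [[-89.2, -24.8], [-89.3, 25.5], [91.2, -26.3], [91.1, 27.7]] [0.97002703 0.54370379]
floor [[-111.6, -46.9], [-111.7, 51.3], [113.6, -46.7], [113.3, 55.5]] [0.85791278 3.30912923]
[216, 229, 166, 103, 217, 215, 214, 215, 204, 109, 106, 106, 105, 104, 105, 100, 101, 93, 58, 59, 55, 56, 55, 57, 56, 57, 58, 86, 93, 92, 92, 90, 91, 90, 90, 91, 87, 90, 88, 89, 90, 88, 223, 223, 212, 100, 99, 108] [153, 148, 148, 152, 151, 157, 175, 173, 179, 178, 175, 96, 85, 98, 90, 90, 91, 93, 93, 91, 106, 99, 97, 105, 173, 173, 170, 171, 181, 176, 142, 141, 140, 140, 140]
[[13, 174, 232], [13, 178, 193], [13, 173, 103], [12, 174, 107], [13, 175, 230], [13, 175, 230], [14, 176, 232], [14, 174, 230], [13, 176, 230], [13, 174, 231], [13, 173, 231]]
```

>>> step_arm:
  increments:
    - [[0.7,110,-390,0,0,0,70],[0.7,110,-390,0,0,0,70],[0.7,110,-390,0,0,0,70],[0.7,110,-390,0,0,0,70],[0.7,110,-390,0,0,0,70],[0.7,110,-390,0,0,0,70],[0.7,110,-390,0,0,0,70],[0.7,110,-390,0,0,0,70],[0.7,110,-390,0,0,0,70],[0.7,110,-390,0,0,0,70]]

```text
t: 17.75
eef_pos: [0.5139, -0.0616, 0.2786]
tool_rot: [0.001, 0.436, 0.9, -0.001]
contact_force: [-0.5, -0.2, 0.3]
gripper_width: 0.853
grasp_force: 0.0
```

```bash
python3 -c "
from h import *
st();go([.5287,-.363,.15],-.4)"
```

```text
t 17.75 P [ 0.5139 -0.0616  0.2786] yaw 38.3 F [-0.5 -0.2  0.3] T [-0.01 -0.06 -0.02] w 0.853 gf 0.0 q [ 0.73  0.28 -0.87  1.83  0.24  1.14  0.45]
shift [-245.3 -175.1  129.4] turn [ 0.   0.2 38.7] or [-2.000e-01  1.000e-01 -1.413e+02] q7 0.45 t 17.75
```

>>> step_arm:
  increments:
    - [[0.7,-245,-175,129,0,0,38.7],[0.7,-245,-175,129,0,0,38.7],[0.7,-245,-175,129,0,0,38.7],[0.7,-245,-175,129,0,0,38.7],[0.7,-245,-175,129,0,0,38.7],[0.7,-245,-175,129,0,0,38.7],[0.7,-245,-175,129,0,0,38.7],[0.7,-245,-175,129,0,0,38.7],[0.7,-245,-175,129,0,0,38.7],[0.7,-245,-175,129,0,0,38.7]]

```text
t: 18.58
eef_pos: [0.5307, -0.3594, 0.1483]
tool_rot: [-0.0, 0.708, 0.707, 0.0]
contact_force: [0.4, 0.6, -0.6]
gripper_width: 0.85
grasp_force: 0.0
```

>>> step_arm:
  increments:
    - [[0.7,0,0,0,0,0,0],[0.7,0,0,0,0,0,0]]

```text
t: 18.75
eef_pos: [0.5338, -0.3556, 0.1519]
tool_rot: [0.002, 0.705, 0.709, 0.002]
contact_force: [-0.1, 0.9, 0.4]
gripper_width: 0.848
grasp_force: 0.0
```

```bash
cat >>h.py <<'E'
def mats(c,z=.012):
    _,h=masks(c);r=np.zeros((400,640),np.uint8);cv2.fillPoly(r,[proj(c,np.array([[.68,-.285,.004],[.68,-.435,.004],[.385,-.425,.004],[.385,-.295,.004]])).astype(np.int32)],1)
    m=cv2.morphologyEx(((h[:,:,1]>90)&(r>0)).astype(np.uint8),cv2.MORPH_OPEN,np.ones((5,5)))
    for k in rects(m,300): print('mat',wrect(c,k,z),k.reshape(-1,2).min(0),k.reshape(-1,2).max(0))
E
python3 -c "
from h import *
st();c=cam('wrist','w8');mats(c);go([.5287,-.363,.05],-.4)"
```

```text
t 18.75 P [ 0.5338 -0.3556  0.1519] yaw 0.3 F [-0.1  0.9  0.4] T [-0.02  0.   -0.04] w 0.848 gf 0.0 q [ 0.9   0.56 -0.56  1.69  0.35  0.99  0.22]
mat (array([ 528.2, -365.4]), array([ 51.9, 120.2]), 89.5) [288 133] [341 250]
mat (array([ 616.4, -363.7]), array([ 52.7, 130.1]), 88.0) [373 126] [437 253]
mat (array([ 439. , -358.4]), array([ 52.8, 120. ]), 85.0) [196 124] [251 243]
shift [ -7.2  -5.9 102.3] turn [0.3 0.1 0.7] or [-1.000e-01  5.000e-01 -1.793e+02] q7 0.22 t 18.8
```

>>> step_arm:
  increments:
    - [[0.4,-8.7,-5.5,40,0.3,0,0.7],[0.4,-8.7,-5.5,80,0.3,0,0.7],[0.4,-8.7,-5.5,120,0.3,0,0.7],[0.4,-8.7,-5.5,130,0.3,0,0.7],[0.4,-8.7,-5.5,130,0.3,0,0.7],[0.4,-8.7,-5.5,130,0.3,0,0.7]]

```text
t: 19.3
eef_pos: [0.5299, -0.3659, 0.0237]
tool_rot: [0.001, 0.71, 0.704, -0.0]
contact_force: [0.8, -0.2, 1.2]
gripper_width: 0.701
grasp_force: 0.0
```

```bash
python3 -c "
from h import *
st();go([.5284,-.3645,.008],-.5)"
```

```text
t 19.3 P [ 0.5299 -0.3659  0.0237] yaw -0.4 F [ 0.8 -0.2  1.2] T [-0.01 -0.05  0.02] w 0.701 gf 0.0 q [ 0.85  0.72 -0.48  1.75  0.45  0.78  0.14]
shift [ 1.4 -1.6 15.7] turn [0.1 0.1 0.1] or [-2.000e-01  1.000e-01 -1.799e+02] q7 0.14 t 19.3
```

>>> step_arm:
  increments:
    - [[0.4,1,-1.5,8,0,0,0],[0.4,1,-1.5,14,0,0,0],[0.4,1,-1.5,16,0,0,0],[0.4,1,-1.5,16,0,0,0],[0.4,1,-1.5,16,0,0,0]]

```text
t: 19.72
eef_pos: [0.5275, -0.3658, 0.0068]
tool_rot: [0.001, 0.71, 0.704, -0.001]
contact_force: [0.6, 0.2, -0.6]
gripper_width: 0.699
grasp_force: 0.0
```

>>> step_arm:
  increments:
    - [[-1,0,0,0,0,0,0],[-1,0,0,0,0,0,0],[-1,0,0,0,0,0,0],[-1,0,0,0,0,0,0]]
  force: 30

```text
t: 20.05
eef_pos: [0.5276, -0.3658, 0.0072]
tool_rot: [0.001, 0.71, 0.704, -0.001]
contact_force: [-2.5, -0.4, 6.0]
gripper_width: 0.585
grasp_force: 30.6
```

>>> step_arm:
  increments:
    - [[-1,0,0,-20,0,0,0],[-1,0,0,-50,0,0,0],[-1,0,0,-90,0,0,0],[-1,0,0,-130,0,0,0],[-1,0,0,-170,0,0,0],[-1,0,0,-190,0,0,0],[-1,0,0,-190,0,0,0],[-1,0,0,-190,0,0,0]]

```text
t: 20.72
eef_pos: [0.5278, -0.3656, 0.1978]
tool_rot: [0.002, 0.71, 0.704, -0.0]
contact_force: [0.6, -0.1, -0.8]
gripper_width: 0.585
grasp_force: 31.2
```

```bash
cat >>h.py <<'E'
def held(c,mask,half,zt):
    "held piece: far end edge (toward camera) in tool frame; mask bool; zt = height of top over TCP"
    P,R,o=pose();k=max(rects(cv2.morphologyEx(mask.astype(np.uint8),cv2.MORPH_OPEN,np.ones((5,5))),300),key=cv2.contourArea).reshape(-1,2)
    X=(onz(c,k,P[2]+zt)-P)@R.as_matrix();m=X[:,0].max();e=X[X[:,0]>m-.02]
    print('held: tool x of end',m.round(4),'-> centre off x',(m-half).round(4),'y range',e[:,1].min().round(4),e[:,1].max().round(4),'px',k.min(0),k.max(0))
E
python3 -c "
from h import *
st();c=cam('wrist','w9');_,h=masks(c);im=c['image'].astype(int)
P,R,o=pose();M=R.as_matrix()
r=np.zeros((400,640),np.uint8);cv2.fillPoly(r,[proj(c,P+np.array([[0.01,-.034,0],[.09,-.034,0],[.09,.034,0],[.01,.034,0]])@M.T).astype(np.int32)],1)
held(c,(h[:,:,1]>90)&(r>0),.06,.005);mats(c)
go([.493,.3475,.2],-71.2)"
```

```text
t 20.72 P [ 0.5278 -0.3656  0.1978] yaw -0.5 F [ 0.6 -0.1 -0.8] T [ 0.04 -0.02 -0.02] w 0.585 gf 31.2 q [ 0.92  0.52 -0.58  1.64  0.31  1.07  0.24]
held: tool x of end 0.067 -> centre off x 0.007 y range -0.0332 0.0327 px [245 114] [388 226]
mat (array([ 526.2, -362.7]), array([128.9, 236.1]), -0.6) [217 114] [427 226]
shift [712.4 -40.4  -5.5] turn [ 0.1  0.1 70.7] or [-1.000e-01  1.000e-01 -1.093e+02] q7 0.24 t 20.77
```

>>> step_arm:
  increments:
    - [[-1,390,-15,-10,0,0,-68],[-1,390,-15,-10,0,0,-68],[-1,390,-15,-10,0,0,-68],[-1,390,-15,-10,0,0,-68],[-1,390,-15,-10,0,0,-68],[-1,390,-15,-10,0,0,-68],[-1,390,-15,-10,0,0,-68],[-1,390,-15,-10,0,0,-68],[-1,390,-15,-10,0,0,-68],[-1,390,-15,-10,0,0,-68]]

```text
t: 21.6
eef_pos: [0.5139, 0.0315, 0.2047]
tool_rot: [-0.001, 0.189, 0.982, 0.0]
contact_force: [0.7, 0.1, -0.0]
gripper_width: 0.586
grasp_force: 31.3
```

```bash
python3 -c "
from h import *
st();go([.493,.3475,.15],108.8)"
```

```text
t 21.6 P [0.5139 0.0315 0.2047] yaw 68.3 F [ 0.7  0.1 -0. ] T [ 0.04  0.02 -0.01] w 0.586 gf 31.3 q [ 0.62  0.41 -0.99  1.91  0.39  1.03  0.65]
shift [136.3 285.8  55.2] turn [  0.1  -0.1 -40.5] or [-1.000e-01 -1.000e-01  1.395e+02] q7 0.65 t 21.6
```

>>> step_arm:
  increments:
    - [[-1,136,286,40,0,0,-40.5],[-1,136,286,40,0,0,-40.5],[-1,136,286,40,0,0,-40.5],[-1,136,286,40,0,0,-40.5],[-1,136,286,40,0,0,-40.5],[-1,136,286,40,0,0,-40.5],[-1,136,286,40,0,0,-40.5],[-1,136,286,40,0,0,-40.5],[-1,136,286,40,0,0,-40.5],[-1,136,286,40,0,0,-40.5]]

```text
t: 22.43
eef_pos: [0.4979, 0.3423, 0.1629]
tool_rot: [-0.002, -0.158, 0.987, -0.001]
contact_force: [0.4, 0.1, -0.5]
gripper_width: 0.586
grasp_force: 31.3
```

>>> step_arm:
  increments:
    - [[-1,0,0,0,0,0,0],[-1,0,0,0,0,0,0]]

```text
t: 22.6
eef_pos: [0.5002, 0.339, 0.1639]
tool_rot: [-0.001, -0.155, 0.988, -0.002]
contact_force: [-0.0, 0.4, 0.5]
gripper_width: 0.584
grasp_force: 31.3
```

```bash
python3 -c "
from h import *
st();go([.494,.3478,.06],108.8)"
```

```text
t 22.6 P [0.5002 0.339  0.1639] yaw 107.9 F [-0.   0.4  0.5] T [-0.04 -0.   -0.06] w 0.584 gf 31.3 q [ 0.03  0.66 -1.04  1.74  0.63  1.12  0.67]
shift [  3.   10.6 103.9] turn [-0.2 -0.1 -0.9] or [ -0.2   0.3 179.1] q7 0.67 t 22.6
```

>>> step_arm:
  increments:
    - [[-1,3,10.5,35,0,0,-0.9],[-1,3,10.5,70,0,0,-0.9],[-1,3,10.5,90,0,0,-0.9],[-1,3,10.5,104,0,0,-0.9],[-1,3,10.5,104,0,0,-0.9],[-1,3,10.5,104,0,0,-0.9],[-1,3,10.5,104,0,0,-0.9]]

```text
t: 23.18
eef_pos: [0.4947, 0.3504, 0.0625]
tool_rot: [0.001, -0.163, 0.987, -0.0]
contact_force: [-0.1, 0.7, -0.6]
gripper_width: 0.589
grasp_force: 31.3
```

```bash
python3 -c "
from h import *
st();go([.494,.3478,.036],108.8)"
```

```text
t 23.18 P [0.4947 0.3504 0.0625] yaw 108.8 F [-0.1  0.7 -0.6] T [ 0.06 -0.02  0.  ] w 0.589 gf 31.3 q [-0.05  0.77 -0.95  1.81  0.76  0.97  0.57]
shift [ 1.5 -2.2 26.5] turn [-0.1  0.1  0. ] or [-1.0e-01 -1.0e-01 -1.8e+02] q7 0.57 t 23.18
```

>>> step_arm:
  increments:
    - [[-1,1.5,-2,10,0,0,0],[-1,1.5,-2,18,0,0,0],[-1,1.5,-2,24,0,0,0],[-1,1.5,-2,26,0,0,0],[-1,1.5,-2,26,0,0,0],[-1,1.5,-2,26,0,0,0]]

```text
t: 23.68
eef_pos: [0.493, 0.3471, 0.0352]
tool_rot: [-0.0, -0.164, 0.986, -0.002]
contact_force: [-1.8, -3.5, 7.1]
gripper_width: 0.585
grasp_force: 32.5
```

>>> step_arm:
  increments:
    - [[-1,0,0,1,0,0,0],[-1,0,0,2,0,0,0],[-1,0,0,2,0,0,0]]

```text
t: 23.93
eef_pos: [0.493, 0.3471, 0.035]
tool_rot: [0.0, -0.164, 0.986, -0.002]
contact_force: [-4.6, -8.6, 22.0]
gripper_width: 0.589
grasp_force: 34.9
```

>>> step_arm:
  increments:
    - [[-1,0,0,-2,0,0,0],[0.6,0,0,-2,0,0,0],[0.6,0,0,-2,0,0,0],[0.6,0,0,-2,0,0,0],[0.6,0,0,-20,0,0,0],[0.6,0,0,-60,0,0,0],[0.6,0,0,-100,0,0,0],[0.6,0,0,-140,0,0,0],[0.6,0,0,-180,0,0,0],[0.6,0,0,-220,0,0,0]]
  force: 60

```text
t: 24.77
eef_pos: [0.4921, 0.3482, 0.256]
tool_rot: [-0.0, -0.165, 0.986, -0.001]
contact_force: [0.5, 0.8, -0.6]
gripper_width: 0.796
grasp_force: 0.0
```

>>> step_arm:
  increments:
    - [[0.6,0,0,-25,0,0,0],[0.6,0,0,-25,0,0,0],[0.6,0,0,-25,0,0,0]]

```text
t: 25.02
eef_pos: [0.493, 0.349, 0.2805]
tool_rot: [0.002, -0.164, 0.986, -0.0]
contact_force: [0.4, 0.5, -0.7]
gripper_width: 0.799
grasp_force: 0.0
```

```bash
cat >>h.py <<'E'
C=[.493,.3475]
def stack(c,zb,zm):
    "on carrier: cork and slate rects relative to C along/across carrier axis"
    _,h=masks(c);im=c["image"].astype(int)
    a=np.radians(18.8);u=np.array([np.cos(a),np.sin(a)]);v=np.array([-u[1],u[0]])
    q=np.array([np.r_[np.array(C)+s*.108*u+w*.045*v,zb] for s,w in((1,1),(1,-1),(-1,-1),(-1,1))])
    r=np.zeros((400,640),np.uint8);cv2.fillPoly(r,[proj(c,q).astype(np.int32)],1);r=r>0
    cv2.imwrite('pics/mk.png',((r)*h[:,:,1]).astype(np.uint8))
    s=cv2.morphologyEx((r&(h[:,:,1]<120)).astype(np.uint8),cv2.MORPH_OPEN,np.ones((3,3)))
    k=(r&(h[:,:,0]>=14)&(h[:,:,1]>120)).astype(np.uint8);k=cv2.morphologyEx(k,cv2.MORPH_OPEN,np.ones((3,3)))
    for n,m,z in(('slate',s,zb),('cork',k,zm)):
        for w in rects(m,250):
            W=onz(c,w.reshape(-1,2),z);t=tool_xy(W,C,18.8).astype(np.float32);R_=cv2.minAreaRect(t);print(n,np.round(R_[0],1),np.round(R_[1],1),round(R_[2],1))
E
python3 -c "
from h import *
st();c=cam('wrist','w10');stack(c,.032,.040);_,h=masks(c)
p=proj(c,[[.493,.3475,.04],[.57,.374,.032]]).astype(int);print([h[y,x].tolist() for x,y in p])
go([.613,-.001,.12],90)"
```

```text
t 25.02 P [0.493  0.349  0.2805] yaw 108.9 F [ 0.4  0.5 -0.7] T [-0.02  0.03  0.04] w 0.799 gf 0.0 q [ 0.07  0.55 -1.13  1.62  0.51  1.3   0.76]
slate [76.5 -0.1] [22.4 49.4] 0.1
slate [-74.   -0.4] [29.3 50. ] 0.1
cork [1.5 0.3] [119.5  51.9] 0.1
[[14, 162, 135], [13, 76, 94]]
shift [  -0.8 -368.8  159.4] turn [-0.1  0.  18.9] or [-1.000e-01 -2.000e-01 -1.611e+02] q7 0.76 t 25.07
```

View pics/w10.png

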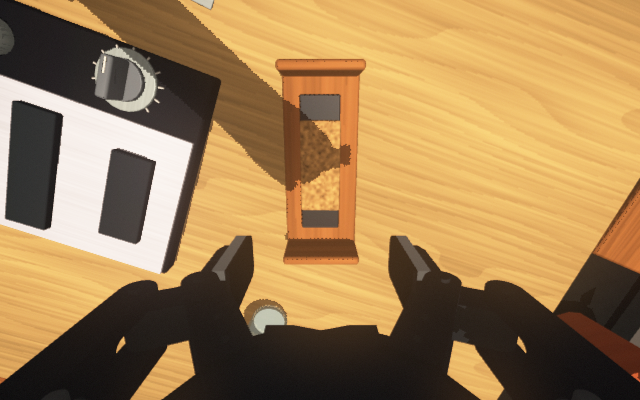

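>>> step_arm:
  increments:
    - [[0.6,-1,-369,130,0,0,19],[0.6,-1,-369,130,0,0,19],[0.6,-1,-369,130,0,0,19],[0.6,-1,-369,130,0,0,19],[0.6,-1,-369,130,0,0,19],[0.6,-1,-369,130,0,0,19],[0.6,-1,-369,130,0,0,19],[0.6,-1,-369,130,0,0,19],[0.6,-1,-369,130,0,0,19],[0.6,-1,-369,130,0,0,19]]

```text
t: 25.9
eef_pos: [0.6125, -0.0091, 0.1443]
tool_rot: [-0.003, 0.005, 1.0, -0.003]
contact_force: [-0.6, -1.0, -0.2]
gripper_width: 0.802
grasp_force: 0.0
```

>>> step_arm:
  increments:
    - [[0.6,0,0,0,0,0,0],[0.6,0,0,0,0,0,0],[0.6,0,0,0,0,0,0]]

```text
t: 26.15
eef_pos: [0.6124, 0.0008, 0.1484]
tool_rot: [-0.0, 0.0, 1.0, -0.0]
contact_force: [-0.2, 0.4, 0.5]
gripper_width: 0.8
grasp_force: 0.0
```

```bash
cat >>h.py <<'E'
def boards(c):
    _,h=masks(c);r=np.zeros((400,640),np.uint8)
    cv2.fillPoly(r,[proj(c,np.array([[.519,.18,.042],[.714,.18,.042],[.714,-.19,.042],[.519,-.19,.042]])).astype(np.int32)],1)
    m=cv2.morphologyEx(((h[:,:,2]<100)&(r>0)).astype(np.uint8),cv2.MORPH_OPEN,np.ones((3,3)))
    for k in rects(m,150): w=onz(c,k.reshape(-1,2),.054);print('board',wrect(c,k,.054),w.min(0)[:2].round(3),w.max(0)[:2].round(3),k.reshape(-1,2).max(0))
E
python3 -c "
from h import *
st();c=cam('wrist','w11');boards(c);go([.613,-.001,.07],90)"
```

```text
t 26.15 P [0.6124 0.0008 0.1484] yaw 90.0 F [-0.2  0.4  0.5] T [-0.01  0.02 -0.06] w 0.8 gf 0.0 q [ 0.57  0.65 -0.95  1.74  0.6   1.07  0.98]
board (array([ 696. , -111.9]), array([ 50.9, 134.2]), -66.8) [ 0.648 -0.181] [ 0.706 -0.059] [253 294]
board (array([630.1, 116.3]), array([109.4, 150.5]), 0.0) [0.555 0.062] [0.705 0.171] [507 294]
board (array([613.7,  -2.6]), array([ 51.7, 156.6]), -0.1) [ 0.535 -0.028] [0.692 0.023] [347 281]
shift [-0.5 -2.2 78.8] turn [-0.  -0.   0.1] or [ 0.000e+00 -1.000e-01 -1.799e+02] q7 0.98 t 26.2
```

>>> step_arm:
  increments:
    - [[0.6,-1.3,-3,40,0,0,0],[0.6,-1.3,-3,70,0,0,0],[0.6,-1.3,-3,90,0,0,0],[0.6,-1.3,-3,101,0,0,0],[0.6,-1.3,-3,101,0,0,0],[0.6,-1.3,-3,101,0,0,0]]

```text
t: 26.7
eef_pos: [0.6147, -0.0028, 0.0484]
tool_rot: [0.0, 0.0, 1.0, -0.001]
contact_force: [-0.3, -1.1, 0.9]
gripper_width: 0.799
grasp_force: 0.0
```

```bash
python3 -c "
from h import *
st();go([.6137,-.0022,.045],90)"
```

```text
t 26.7 P [ 0.6147 -0.0028  0.0484] yaw 90.0 F [-0.3 -1.1  0.9] T [-0.06 -0.03  0.02] w 0.799 gf 0.0 q [ 0.51  0.77 -0.86  1.79  0.72  0.92  0.9 ]
shift [1.  0.6 3.4] turn [-0.1  0.  -0. ] or [1.0e-01 1.0e-01 1.8e+02] q7 0.9 t 26.7
```

>>> step_arm:
  increments:
    - [[0.6,1,0.5,3,0,0,0],[0.6,1,0.5,3,0,0,0],[-1,1,0.5,3,0,0,0],[-1,1,0.5,3,0,0,0],[-1,1,0.5,3,0,0,0],[-1,1,0.5,3,0,0,0]]
  force: 60

```text
t: 27.2
eef_pos: [0.6143, -0.0034, 0.0463]
tool_rot: [0.001, 0.001, 1.0, -0.001]
contact_force: [-2.4, -0.5, 7.8]
gripper_width: 0.583
grasp_force: 61.4
```

>>> step_arm:
  increments:
    - [[-1,0,0,-20,0,0,0],[-1,0,0,-50,0,0,0],[-1,0,0,-90,0,0,0],[-1,0,0,-120,0,0,0],[-1,0,0,-150,0,0,0],[-1,0,0,-150,0,0,0],[-1,0,0,-150,0,0,0]]

```text
t: 27.78
eef_pos: [0.6143, -0.0034, 0.1964]
tool_rot: [0.002, 0.001, 1.0, -0.001]
contact_force: [0.1, -0.3, -4.4]
gripper_width: 0.584
grasp_force: 64.1
```

```bash
python3 -c "
from h import *
st();c=cam('wrist','w12');P,R,o=pose();M=R.as_matrix()
_,h=masks(c);
# near end: scan columns of held board over white metal/black ledge
for x in (300,310,320,330): 
    g=h[10:160,x,2];print(x,[int(v) for v in g[::5]])
for r in (60,80,100,120): print(onz(c,[[320,r]],P[2]+.007).round(4).tolist())
go([.493,.3475,.18],108.8)"
```

```text
t 27.78 P [ 0.6143 -0.0034  0.1964] yaw 89.9 F [ 0.1 -0.3 -4.4] T [-0.04  0.03 -0.06] w 0.584 gf 64.1 q [ 0.6   0.6  -0.98  1.7   0.55  1.14  1.03]
300 [33, 32, 33, 33, 32, 33, 34, 35, 35, 36, 37, 35, 39, 81, 239, 44, 74, 73, 74, 74, 73, 72, 73, 72, 36, 33, 35, 34, 34, 33]
310 [30, 29, 32, 32, 32, 33, 32, 33, 35, 36, 36, 36, 37, 59, 238, 56, 75, 75, 75, 77, 74, 74, 75, 74, 65, 34, 37, 33, 33, 36]
320 [31, 30, 33, 31, 32, 34, 34, 36, 34, 37, 37, 36, 40, 50, 239, 62, 78, 79, 79, 77, 77, 75, 77, 75, 77, 73, 73, 37, 35, 35]
330 [28, 31, 33, 32, 33, 34, 36, 37, 36, 38, 36, 39, 39, 44, 239, 51, 79, 80, 78, 79, 79, 79, 76, 79, 78, 77, 78, 75, 77, 75]
[[0.5256, -0.0031, 0.2015]]
[[0.5337, -0.0031, 0.2015]]
[[0.542, -0.0031, 0.2015]]
[[0.5507, -0.0032, 0.2015]]
shift [121.1 351.2  13.5] turn [ -0.2  -0.  -18.9] or [ -0.    0.2 161.1] q7 1.03 t 27.83
```

>>> step_arm:
  increments:
    - [[-1,122,351,10,0,0,-18.9],[-1,122,351,10,0,0,-18.9],[-1,122,351,10,0,0,-18.9],[-1,122,351,10,0,0,-18.9],[-1,122,351,10,0,0,-18.9],[-1,122,351,10,0,0,-18.9],[-1,122,351,10,0,0,-18.9],[-1,122,351,10,0,0,-18.9],[-1,122,351,10,0,0,-18.9],[-1,122,351,10,0,0,-18.9]]

```text
t: 28.67
eef_pos: [0.4854, 0.3565, 0.1832]
tool_rot: [-0.002, -0.169, 0.986, 0.002]
contact_force: [-1.6, 1.4, -2.3]
gripper_width: 0.579
grasp_force: 64.2
```

>>> step_arm:
  increments:
    - [[-1,0,0,0,0,0,0],[-1,0,0,0,0,0,0],[-1,0,0,0,0,0,0]]

```text
t: 28.92
eef_pos: [0.4929, 0.3456, 0.1824]
tool_rot: [-0.001, -0.162, 0.987, -0.002]
contact_force: [-0.8, -0.1, -3.5]
gripper_width: 0.582
grasp_force: 64.1
```

```bash
python3 -c "
from h import *
st();go([.492,.3472,.075],108.8)"
```

```text
t 28.92 P [0.4929 0.3456 0.1824] yaw 108.6 F [-0.8 -0.1 -3.5] T [ 0.01 -0.04 -0.04] w 0.582 gf 64.1 q [ 0.02  0.63 -1.05  1.73  0.6   1.14  0.69]
shift [  0.    2.2 107.4] turn [-0.2 -0.1 -0.2] or [ -0.2   0.3 179.8] q7 0.69 t 28.92
```

>>> step_arm:
  increments:
    - [[-1,0,2,35,0,0,-0.2],[-1,0,2,70,0,0,-0.2],[-1,0,2,100,0,0,-0.2],[-1,0,2,120,0,0,-0.2],[-1,0,2,128,0,0,-0.2],[-1,0,2,128,0,0,-0.2],[-1,0,2,128,0,0,-0.2],[-1,0,2,128,0,0,-0.2]]

```text
t: 29.58
eef_pos: [0.4928, 0.35, 0.0576]
tool_rot: [0.001, -0.164, 0.986, -0.0]
contact_force: [0.1, 0.4, -3.3]
gripper_width: 0.582
grasp_force: 64.1
```

```bash
python3 -c "
from h import *
st();go([.492,.3472,.0446],108.8)"
```

```text
t 29.58 P [0.4928 0.35   0.0576] yaw 108.9 F [ 0.1  0.4 -3.3] T [ 0.03 -0.03  0.02] w 0.582 gf 64.1 q [-0.06  0.77 -0.93  1.81  0.76  0.96  0.57]
shift [ 1.6 -2.4 13. ] turn [-0.   0.1  0.1] or [-2.000e-01 -1.000e-01 -1.799e+02] q7 0.57 t 29.58
```

>>> step_arm:
  increments:
    - [[-1,1.5,-2,5,0,0,0],[-1,1.5,-2,9,0,0,0],[-1,1.5,-2,11.5,0,0,0],[-1,1.5,-2,11.5,0,0,0],[-1,1.5,-2,11.5,0,0,0]]

```text
t: 30.0
eef_pos: [0.4909, 0.3471, 0.0445]
tool_rot: [0.0, -0.165, 0.986, -0.001]
contact_force: [0.2, 0.4, -4.3]
gripper_width: 0.58
grasp_force: 64.2
```

>>> step_arm:
  increments:
    - [[-1,0,0,1,0,0,0],[-1,0,0,2,0,0,0],[-1,0,0,2,0,0,0]]

```text
t: 30.25
eef_pos: [0.491, 0.3472, 0.0444]
tool_rot: [0.0, -0.165, 0.986, -0.002]
contact_force: [-3.6, -5.6, 13.9]
gripper_width: 0.58
grasp_force: 66.1
```

>>> step_arm:
  increments:
    - [[-1,0,0,-1,0,0,0],[0.6,0,0,-1,0,0,0],[0.6,0,0,-1,0,0,0],[0.6,0,0,-1,0,0,0],[0.6,0,0,-20,0,0,0],[0.6,0,0,-60,0,0,0],[0.6,0,0,-100,0,0,0],[0.6,0,0,-140,0,0,0],[0.6,0,0,-180,0,0,0],[0.6,0,0,-220,0,0,0]]

```text
t: 31.08
eef_pos: [0.4905, 0.3476, 0.2644]
tool_rot: [-0.0, -0.165, 0.986, -0.001]
contact_force: [1.0, 1.4, -0.5]
gripper_width: 0.805
grasp_force: 0.0
```

>>> step_arm:
  increments:
    - [[0.6,0,0,-15,0,0,0],[0.6,0,0,-15,0,0,0],[0.6,0,0,-15,0,0,0]]

```text
t: 31.33
eef_pos: [0.4911, 0.3477, 0.2779]
tool_rot: [0.001, -0.165, 0.986, -0.001]
contact_force: [-0.1, 0.3, -0.8]
gripper_width: 0.799
grasp_force: 0.0
```

```bash
python3 -c "
from h import *
st();c=cam('wrist','w13');stack(c,.052,.052);boards(c);go([.617,-.358,.2],-2)"
```

```text
t 31.33 P [0.4911 0.3477 0.2779] yaw 109.0 F [-0.1  0.3 -0.8] T [-0.02  0.    0.  ] w 0.799 gf 0.0 q [ 0.06  0.54 -1.12  1.63  0.51  1.29  0.76]
slate [-4.3  0.6] [166.8  50.5] 0.2
board (array([612.8, 121.2]), array([ 54.7, 120.9]), -0.3) [0.552 0.094] [0.673 0.149] [154 245]
shift [ 109.6 -707.6   78.5] turn [ -0.1  -0.1 -69. ] or [-2.00e-01  1.00e-01  1.11e+02] q7 0.76 t 31.38
```

>>> step_arm:
  increments:
    - [[0.6,63,-400,0,0,0,71],[0.6,63,-400,0,0,0,71],[0.6,63,-400,0,0,0,71],[0.6,63,-400,0,0,0,71],[0.6,63,-400,0,0,0,71],[0.6,63,-400,0,0,0,71],[0.6,63,-400,0,0,0,71],[0.6,63,-400,0,0,0,71],[0.6,63,-400,0,0,0,71],[0.6,63,-400,0,0,0,71]]

```text
t: 32.22
eef_pos: [0.5604, -0.0565, 0.2759]
tool_rot: [-0.001, 0.443, 0.896, -0.002]
contact_force: [0.8, 0.6, 0.4]
gripper_width: 0.803
grasp_force: 0.0
```

```bash
python3 -c "
from h import *
st();go([.617,-.358,.15],-2)"
```

```text
t 32.22 P [ 0.5604 -0.0565  0.2759] yaw 37.4 F [0.8 0.6 0.4] T [ 0.01 -0.05 -0.01] w 0.803 gf 0.0 q [ 0.64  0.36 -0.83  1.73  0.29  1.18  0.39]
shift [-273.9 -137.5  126.6] turn [-0.2  0.1 39.4] or [-1.000e-01 -3.000e-01 -1.406e+02] q7 0.39 t 32.22
```

>>> step_arm:
  increments:
    - [[0.6,-270,-142,124,0,0,39.4],[0.6,-270,-142,124,0,0,39.4],[0.6,-270,-142,124,0,0,39.4],[0.6,-270,-142,124,0,0,39.4],[0.6,-270,-142,124,0,0,39.4],[0.6,-270,-142,124,0,0,39.4],[0.6,-270,-142,124,0,0,39.4],[0.6,-270,-142,124,0,0,39.4],[0.6,-270,-142,124,0,0,39.4],[0.6,-270,-142,124,0,0,39.4]]

```text
t: 33.05
eef_pos: [0.6127, -0.3542, 0.1501]
tool_rot: [-0.002, 0.717, 0.697, -0.002]
contact_force: [-0.4, 0.5, 0.1]
gripper_width: 0.8
grasp_force: 0.0
```

>>> step_arm:
  increments:
    - [[0.6,0,0,0,0,0,0],[0.6,0,0,0,0,0,0],[0.6,0,0,0,0,0,0]]

```text
t: 33.3
eef_pos: [0.6161, -0.3497, 0.1552]
tool_rot: [0.001, 0.715, 0.699, -0.0]
contact_force: [-0.3, -0.5, 0.2]
gripper_width: 0.802
grasp_force: 0.0
```

```bash
python3 -c "
from h import *
st();c=cam('wrist','w14');mats(c);go([.617,-.3585,.024],-2)"
```

```text
t 33.3 P [ 0.6161 -0.3497  0.1552] yaw -1.3 F [-0.3 -0.5  0.2] T [-0.02 -0.02 -0.03] w 0.802 gf 0.0 q [ 0.78  0.66 -0.53  1.51  0.36  1.08  0.14]
mat (array([ 439.9, -358.2]), array([ 54.4, 120.1]), 84.9) [112 135] [175 251]
mat (array([ 617.5, -358.2]), array([ 51.7, 119.8]), 87.9) [296 132] [349 247]
shift [ -8.2   1.  131.4] turn [0.1 0.1 0.7] or [-2.000e-01  1.000e-01 -1.793e+02] q7 0.14 t 33.35
```

Mat at (617.5, −358.2), 87.9°.

>>> step_arm:
  increments:
    - [[0.4,-8,1.2,40,0,0,0.8],[0.4,-8,1.2,80,0,0,0.8],[0.4,-8,1.2,115,0,0,0.8],[0.4,-8,1.2,131,0,0,0.8],[0.4,-8,1.2,131,0,0,0.8],[0.4,-8,1.2,131,0,0,0.8],[0.4,-8,1.2,131,0,0,0.8]]

```text
t: 33.93
eef_pos: [0.6187, -0.3602, 0.0267]
tool_rot: [0.003, 0.721, 0.693, 0.0]
contact_force: [-0.1, -0.2, 0.8]
gripper_width: 0.7
grasp_force: 0.0
```

```bash
python3 -c "
from h import *
st();go([.6175,-.3582,.007],-2.1)"
```

```text
t 33.93 P [ 0.6187 -0.3602  0.0267] yaw -2.2 F [-0.1 -0.2  0.8] T [ 0.06 -0.03 -0.02] w 0.7 gf 0.0 q [ 0.75  0.81 -0.47  1.56  0.44  0.88  0.08]
shift [ 2.  -1.3 19.7] turn [ 0.2  0.2 -0.1] or [  0.3  -0.4 179.9] q7 0.08 t 33.93
```

>>> step_arm:
  increments:
    - [[0.4,2,-1.3,10,0,0,0],[0.4,2,-1.3,17,0,0,0],[0.4,2,-1.3,19,0,0,0],[0.4,2,-1.3,19,0,0,0],[0.4,2,-1.3,19,0,0,0]]

```text
t: 34.35
eef_pos: [0.6153, -0.358, 0.0049]
tool_rot: [0.001, 0.721, 0.693, -0.001]
contact_force: [0.1, 0.1, -0.5]
gripper_width: 0.703
grasp_force: 0.0
```

>>> step_arm:
  increments:
    - [[-1,0,0,0,0,0,0],[-1,0,0,0,0,0,0],[-1,0,0,0,0,0,0],[-1,0,0,0,0,0,0]]
  force: 30

```text
t: 34.68
eef_pos: [0.6158, -0.3582, 0.0054]
tool_rot: [0.001, 0.721, 0.693, -0.0]
contact_force: [-0.6, 0.3, 4.3]
gripper_width: 0.591
grasp_force: 31.6
```

>>> step_arm:
  increments:
    - [[-1,0,0,-20,0,0,0],[-1,0,0,-50,0,0,0],[-1,0,0,-90,0,0,0],[-1,0,0,-130,0,0,0],[-1,0,0,-170,0,0,0],[-1,0,0,-190,0,0,0],[-1,0,0,-190,0,0,0],[-1,0,0,-190,0,0,0]]

```text
t: 35.35
eef_pos: [0.6159, -0.3579, 0.1963]
tool_rot: [0.002, 0.721, 0.693, -0.0]
contact_force: [-0.6, -0.3, -0.5]
gripper_width: 0.588
grasp_force: 31.4
```

```bash
python3 -c "
from h import *
st();go([.493,.3475,.2],-71.2)"
```

```text
t 35.35 P [ 0.6159 -0.3579  0.1963] yaw -2.2 F [-0.6 -0.3 -0.5] T [ 0.05  0.02 -0.02] w 0.588 gf 31.4 q [ 0.79  0.62 -0.54  1.46  0.34  1.15  0.15]
shift [ 700.  -150.3   -6.3] turn [ 0.2  0.1 69. ] or [-1.00e-01  3.00e-01 -1.11e+02] q7 0.15 t 35.35
```

>>> step_arm:
  increments:
    - [[-1,390,-84,-10,0,0,-70],[-1,390,-84,-10,0,0,-70],[-1,390,-84,-10,0,0,-70],[-1,390,-84,-10,0,0,-70],[-1,390,-84,-10,0,0,-70],[-1,390,-84,-10,0,0,-70],[-1,390,-84,-10,0,0,-70],[-1,390,-84,-10,0,0,-70],[-1,390,-84,-10,0,0,-70],[-1,390,-84,-10,0,0,-70]]

```text
t: 36.18
eef_pos: [0.5439, 0.0403, 0.2029]
tool_rot: [-0.001, 0.187, 0.982, -0.0]
contact_force: [0.1, -0.1, -0.6]
gripper_width: 0.591
grasp_force: 31.4
```

```bash
python3 -c "
from h import *
st();go([.493,.3475,.16],108.8)"
```

```text
t 36.18 P [0.5439 0.0403 0.2029] yaw 68.4 F [ 0.1 -0.1 -0.6] T [ 0.09 -0.05 -0.05] w 0.591 gf 31.4 q [ 0.56  0.46 -0.95  1.85  0.42  1.06  0.63]
shift [160.2 267.   43. ] turn [ -0.   -0.1 -40.4] or [ -0.2   0.  139.6] q7 0.63 t 36.18
```

>>> step_arm:
  increments:
    - [[-1,163,274,43,0,0,-41],[-1,163,274,43,0,0,-41],[-1,163,274,43,0,0,-41],[-1,163,274,43,0,0,-41],[-1,163,274,43,0,0,-41],[-1,163,274,43,0,0,-41],[-1,163,274,43,0,0,-41],[-1,163,274,43,0,0,-41],[-1,163,274,43,0,0,-41],[-1,163,274,43,0,0,-41]]

```text
t: 37.02
eef_pos: [0.4969, 0.3521, 0.1584]
tool_rot: [-0.002, -0.165, 0.986, -0.001]
contact_force: [0.6, -0.1, -0.7]
gripper_width: 0.592
grasp_force: 31.4
```

>>> step_arm:
  increments:
    - [[-1,0,0,0,0,0,0],[-1,0,0,0,0,0,0],[-1,0,0,0,0,0,0]]

```text
t: 37.27
eef_pos: [0.5, 0.3487, 0.1599]
tool_rot: [-0.0, -0.162, 0.987, -0.002]
contact_force: [-0.6, 0.1, 0.1]
gripper_width: 0.591
grasp_force: 31.4
```

```bash
python3 -c "
from h import *
st();go([.493,.3475,.065],108.8)"
```

```text
t 37.27 P [0.5    0.3487 0.1599] yaw 108.6 F [-0.6  0.1  0.1] T [ 0.01 -0.01 -0.01] w 0.591 gf 31.4 q [ 0.01  0.67 -1.03  1.73  0.64  1.12  0.67]
shift [ 6.9  1.4 94.9] turn [-0.2 -0.1 -0.2] or [-1.000e-01  3.000e-01  1.798e+02] q7 0.67 t 37.27
```

>>> step_arm:
  increments:
    - [[-1,7,1,35,0,0,-0.2],[-1,7,1,65,0,0,-0.2],[-1,7,1,85,0,0,-0.2],[-1,7,1,95,0,0,-0.2],[-1,7,1,95,0,0,-0.2],[-1,7,1,95,0,0,-0.2],[-1,7,1,95,0,0,-0.2]]

```text
t: 37.85
eef_pos: [0.4932, 0.3497, 0.067]
tool_rot: [0.001, -0.165, 0.986, -0.0]
contact_force: [0.7, -0.1, 0.0]
gripper_width: 0.593
grasp_force: 31.4
```

```bash
python3 -c "
from h import *
st();go([.493,.3475,.0534],108.8)"
```

```text
t 37.85 P [0.4932 0.3497 0.067 ] yaw 108.9 F [ 0.7 -0.1  0. ] T [0.07 0.04 0.02] w 0.593 gf 31.4 q [-0.05  0.77 -0.95  1.81  0.75  0.97  0.58]
shift [ 1.  -2.  13.6] turn [-0.   0.1  0.1] or [-2.000e-01 -1.000e-01 -1.799e+02] q7 0.58 t 37.85
```

>>> step_arm:
  increments:
    - [[-1,0.7,-2,5,0,0,0],[-1,0.7,-2,9,0,0,0],[-1,0.7,-2,12.5,0,0,0],[-1,0.7,-2,12.5,0,0,0],[-1,0.7,-2,12.5,0,0,0]]

```text
t: 38.27
eef_pos: [0.4928, 0.3468, 0.0534]
tool_rot: [0.0, -0.165, 0.986, -0.001]
contact_force: [-0.3, -1.7, 4.9]
gripper_width: 0.6
grasp_force: 31.9
```

>>> step_arm:
  increments:
    - [[-1,0,0,1,0,0,0],[-1,0,0,1,0,0,0]]

```text
t: 38.43
eef_pos: [0.4928, 0.3469, 0.0533]
tool_rot: [0.001, -0.165, 0.986, -0.002]
contact_force: [-2.0, -4.9, 13.1]
gripper_width: 0.597
grasp_force: 32.8
```

Contact as predicted; release and lift, then look at the stack and board d.

>>> step_arm:
  increments:
    - [[-1,0,0,-1,0,0,0],[0.6,0,0,-1,0,0,0],[0.6,0,0,-1,0,0,0],[0.6,0,0,-1,0,0,0],[0.6,0,0,-20,0,0,0],[0.6,0,0,-60,0,0,0],[0.6,0,0,-100,0,0,0],[0.6,0,0,-140,0,0,0],[0.6,0,0,-180,0,0,0],[0.6,0,0,-220,0,0,0]]
  force: 60

```text
t: 39.27
eef_pos: [0.4918, 0.3473, 0.2735]
tool_rot: [-0.0, -0.165, 0.986, -0.001]
contact_force: [0.9, -0.3, -0.1]
gripper_width: 0.797
grasp_force: 0.0
```

>>> step_arm:
  increments:
    - [[0.6,0,0,-8,0,0,0],[0.6,0,0,-8,0,0,0],[0.6,0,0,-8,0,0,0]]

```text
t: 39.52
eef_pos: [0.4924, 0.3472, 0.2797]
tool_rot: [0.0, -0.165, 0.986, -0.001]
contact_force: [0.5, -0.1, -0.5]
gripper_width: 0.801
grasp_force: 0.0
```

```bash
python3 -c "
from h import *
st();c=cam('wrist','w15');stack(c,.052,.060);boards(c);go([.613,.12,.16],90)"
```

```text
t 39.52 P [0.4924 0.3472 0.2797] yaw 109.0 F [ 0.5 -0.1 -0.5] T [0.02 0.03 0.  ] w 0.801 gf 0.0 q [ 0.07  0.55 -1.12  1.63  0.51  1.3   0.76]
slate [72.7  0.9] [15.7 49.7] 0.2
slate [-73.7   0.4] [29. 50.] 0.2
cork [ 1.2 -0.1] [118.8  51.8] 0.2
board (array([612.7, 121.2]), array([ 54.7, 120.8]), -0.3) [0.552 0.094] [0.673 0.149] [156 243]
shift [ -40.9 -253.3  119.2] turn [-0.2 -0.1 19. ] or [ 1.00e-01 -3.00e-01 -1.61e+02] q7 0.76 t 39.57
```

>>> step_arm:
  increments:
    - [[0.6,-41,-253,119,0,0,19],[0.6,-41,-253,119,0,0,19],[0.6,-41,-253,119,0,0,19],[0.6,-41,-253,119,0,0,19],[0.6,-41,-253,119,0,0,19],[0.6,-41,-253,119,0,0,19],[0.6,-41,-253,119,0,0,19],[0.6,-41,-253,119,0,0,19],[0.6,-41,-253,119,0,0,19],[0.6,-41,-253,119,0,0,19]]

```text
t: 40.4
eef_pos: [0.6122, 0.1217, 0.1599]
tool_rot: [-0.001, -0.0, 1.0, -0.001]
contact_force: [-0.9, -0.0, -0.8]
gripper_width: 0.798
grasp_force: 0.0
```

>>> step_arm:
  increments:
    - [[0.6,0,0,0,0,0,0],[0.6,0,0,0,0,0,0]]

```text
t: 40.57
eef_pos: [0.6127, 0.123, 0.1617]
tool_rot: [0.0, -0.001, 1.0, -0.001]
contact_force: [-0.4, -0.1, 0.1]
gripper_width: 0.798
grasp_force: 0.0
```

```bash
python3 -c "
from h import *
st();c=cam('wrist','w16');boards(c);go([.613,.1185,.05],90)"
```

```text
t 40.57 P [0.6127 0.123  0.1617] yaw 90.1 F [-0.4 -0.1  0.1] T [ 0.06 -0.01  0.03] w 0.798 gf 0.0 q [ 0.36  0.65 -0.95  1.7   0.59  1.1   0.8 ]
board (array([680.5,  24.4]), array([52., 71.]), -89.8) [ 0.654 -0.011] [0.707 0.06 ] [253 286]
board (array([614.2, 118.1]), array([ 51.9, 118. ]), -0.4) [0.555 0.092] [0.673 0.144] [344 255]
shift [ -0.   -4.1 111.8] turn [-0.1  0.   0.1] or [-1.000e-01 -1.000e-01 -1.799e+02] q7 0.8 t 40.62
```

Board d is unmoved at (614, 118).

>>> step_arm:
  increments:
    - [[0.6,-1,-4.5,40,0,0,0.3],[0.6,-1,-4.5,75,0,0,0.3],[0.6,-1,-4.5,100,0,0,0.3],[0.6,-1,-4.5,112,0,0,0.3],[0.6,-1,-4.5,112,0,0,0.3],[0.6,-1,-4.5,112,0,0,0.3]]

```text
t: 41.12
eef_pos: [0.6146, 0.1175, 0.0502]
tool_rot: [0.0, 0.002, 1.0, -0.001]
contact_force: [1.2, 0.5, 1.5]
gripper_width: 0.8
grasp_force: 0.0
```

```bash
python3 -c "
from h import *
st();go([.614,.1182,.0455],89.6)"
```

```text
t 41.12 P [0.6146 0.1175 0.0502] yaw 89.7 F [1.2 0.5 1.5] T [ 0.06  0.01 -0.04] w 0.8 gf 0.0 q [ 0.31  0.78 -0.85  1.77  0.72  0.94  0.71]
shift [0.6 0.7 4.7] turn [-0.1  0.   0.1] or [-1.000e-01 -1.000e-01 -1.799e+02] q7 0.71 t 41.12
```

>>> step_arm:
  increments:
    - [[0.6,0.6,0.7,4.5,0,0,0],[0.6,0.6,0.7,4.5,0,0,0],[-1,0.6,0.7,4.5,0,0,0],[-1,0.6,0.7,4.5,0,0,0],[-1,0.6,0.7,4.5,0,0,0],[-1,0.6,0.7,4.5,0,0,0]]

```text
t: 41.62
eef_pos: [0.6146, 0.1177, 0.0467]
tool_rot: [0.001, 0.003, 1.0, -0.001]
contact_force: [-2.0, 0.2, 5.6]
gripper_width: 0.58
grasp_force: 61.4
```

>>> step_arm:
  increments:
    - [[-1,0,0,-20,0,0,0],[-1,0,0,-50,0,0,0],[-1,0,0,-90,0,0,0],[-1,0,0,-120,0,0,0],[-1,0,0,-150,0,0,0],[-1,0,0,-150,0,0,0],[-1,0,0,-150,0,0,0]]

```text
t: 42.2
eef_pos: [0.6146, 0.1178, 0.197]
tool_rot: [0.002, 0.003, 1.0, -0.001]
contact_force: [-0.3, -1.0, -3.7]
gripper_width: 0.577
grasp_force: 63.5
```

```bash
python3 -c "
from h import *
st();c=cam('wrist','w17');P,R,o=pose()
_,h=masks(c)
for x in (310,325): print([(r,int(h[r,x,2])) for r in range(90,170,4)])
for r in (100,110,120,130,140): print(r,onz(c,[[320,r]],P[2]+.007).round(4).tolist())
go([.493,.3475,.19],108.8)"
```

```text
t 42.2 P [0.6146 0.1178 0.197 ] yaw 89.7 F [-0.3 -1.  -3.7] T [-0.04  0.12 -0.04] w 0.577 gf 63.5 q [ 0.39  0.62 -0.97  1.67  0.55  1.15  0.83]
[(90, 252), (94, 251), (98, 251), (102, 251), (106, 252), (110, 252), (114, 252), (118, 252), (122, 157), (126, 156), (130, 76), (134, 101), (138, 97), (142, 95), (146, 93), (150, 59), (154, 56), (158, 54), (162, 52), (166, 48)]
[(90, 252), (94, 252), (98, 252), (102, 251), (106, 252), (110, 252), (114, 252), (118, 252), (122, 160), (126, 160), (130, 79), (134, 104), (138, 102), (142, 100), (146, 98), (150, 96), (154, 93), (158, 91), (162, 54), (166, 51)]
100 [[0.5424, 0.1183, 0.202]]
110 [[0.5466, 0.1183, 0.202]]
120 [[0.551, 0.1183, 0.202]]
130 [[0.5554, 0.1183, 0.202]]
140 [[0.5599, 0.1182, 0.202]]
shift [122.  229.8   4.3] turn [ -0.2   0.  -19.1] or [  0.    0.2 160.9] q7 0.83 t 42.25
```

>>> step_arm:
  increments:
    - [[-1,122,230,4,0,0,-19.1],[-1,122,230,4,0,0,-19.1],[-1,122,230,4,0,0,-19.1],[-1,122,230,4,0,0,-19.1],[-1,122,230,4,0,0,-19.1],[-1,122,230,4,0,0,-19.1],[-1,122,230,4,0,0,-19.1],[-1,122,230,4,0,0,-19.1],[-1,122,230,4,0,0,-19.1],[-1,122,230,4,0,0,-19.1]]

```text
t: 43.08
eef_pos: [0.4934, 0.3465, 0.1889]
tool_rot: [-0.001, -0.163, 0.987, -0.002]
contact_force: [1.3, -0.7, -2.5]
gripper_width: 0.58
grasp_force: 63.5
```

>>> step_arm:
  increments:
    - [[-1,0,0,60,0,0,0],[-1,0,0,90,0,0,0],[-1,0,0,105,0,0,0],[-1,0,0,105,0,0,0],[-1,0,0,105,0,0,0],[-1,0,0,105,0,0,0]]

```text
t: 43.58
eef_pos: [0.4943, 0.3483, 0.0869]
tool_rot: [0.001, -0.162, 0.987, -0.0]
contact_force: [0.1, 0.4, -2.3]
gripper_width: 0.578
grasp_force: 63.6
```

```bash
python3 -c "
from h import *
st();go([.4928,.3474,.0648],108.8)"
```

```text
t 43.58 P [0.4943 0.3483 0.0869] yaw 108.7 F [ 0.1  0.4 -2.3] T [ 0.03 -0.01  0.01] w 0.578 gf 63.6 q [-0.04  0.74 -0.96  1.8   0.72  1.    0.6 ]
shift [ 1.7 -0.3 22.1] turn [-0.   0.1 -0.1] or [1.000e-01 1.000e-01 1.799e+02] q7 0.6 t 43.58
```

>>> step_arm:
  increments:
    - [[-1,1.5,-0.3,10,0,0,0],[-1,1.5,-0.3,16,0,0,0],[-1,1.5,-0.3,20,0,0,0],[-1,1.5,-0.3,20.5,0,0,0],[-1,1.5,-0.3,20.5,0,0,0],[-1,1.5,-0.3,20.5,0,0,0]]

```text
t: 44.08
eef_pos: [0.4918, 0.3473, 0.0651]
tool_rot: [0.0, -0.163, 0.987, -0.001]
contact_force: [0.2, 0.7, -2.2]
gripper_width: 0.576
grasp_force: 63.5
```

>>> step_arm:
  increments:
    - [[-1,0,0,1,0,0,0],[-1,0,0,1.5,0,0,0],[-1,0,0,1.5,0,0,0]]

```text
t: 44.33
eef_pos: [0.4919, 0.3475, 0.0647]
tool_rot: [0.0, -0.163, 0.987, -0.001]
contact_force: [-2.8, -3.0, 7.6]
gripper_width: 0.578
grasp_force: 64.7
```

>>> step_arm:
  increments:
    - [[-1,0,0,-0.5,0,0,0],[0.6,0,0,-0.5,0,0,0],[0.6,0,0,-0.5,0,0,0],[0.6,0,0,-0.5,0,0,0],[0.6,0,0,-20,0,0,0],[0.6,0,0,-60,0,0,0],[0.6,0,0,-100,0,0,0],[0.6,0,0,-140,0,0,0],[0.6,0,0,-180,0,0,0],[0.6,0,0,-220,0,0,0]]

```text
t: 45.17
eef_pos: [0.4914, 0.3476, 0.2854]
tool_rot: [-0.0, -0.163, 0.987, -0.001]
contact_force: [1.1, 0.6, -1.3]
gripper_width: 0.802
grasp_force: 0.0
```

>>> step_arm:
  increments:
    - [[0.6,0,0,0,0,0,0],[0.6,0,0,0,0,0,0],[0.6,0,0,0,0,0,0]]

```text
t: 45.42
eef_pos: [0.4917, 0.3472, 0.2829]
tool_rot: [-0.0, -0.163, 0.987, -0.001]
contact_force: [-0.1, 0.1, -0.2]
gripper_width: 0.804
grasp_force: 0.0
```

```bash
python3 -c "
from h import *
st();c=cam('wrist','w18');stack(c,.072,.060);boards(c)"
```

```text
t 45.42 P [0.4917 0.3472 0.2829] yaw 108.8 F [-0.1  0.1 -0.2] T [ 0.04  0.02 -0.  ] w 0.804 gf 0.0 q [ 0.07  0.54 -1.12  1.62  0.5   1.3   0.76]
slate [-7.5  0.6] [ 50.7 158.8] 89.7
cork [ -2.1 -46. ] [215.    5.2] 0.3
```

View pics/w18.png

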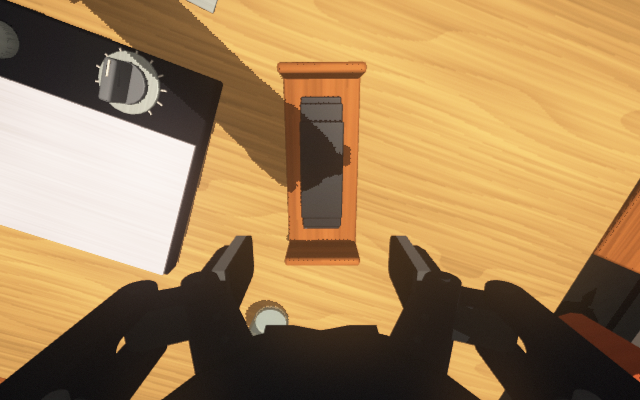

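```bash
python3 -c "
from h import *
c=dict(np.load('w3.npz'));h=masks(c)[1]
X=onz(c,[[255+211/3.33,108+143/3.33],[255+205/3.33,108+195/3.33]],.08);d=X[0]-X[1];print(X.round(4).tolist(),np.degrees(np.arctan2(d[1],d[0])))
g=h[140:200,300:335,2];print(g[8:30:2,5:30])
X=onz(c,[[255+190/3.33,108+125/3.33],[255+178/3.33,108+265/3.33]],.08);d=X[0]-X[1];print(np.degrees(np.arctan2(d[1],d[0])))
X=onz(c,[[255+226/3.33,108+128/3.33],[255+214/3.33,108+268/3.33]],.08);d=X[0]-X[1];print(np.degrees(np.arctan2(d[1],d[0])))
go([.57,.09,.2],90)
"
```

```text
[[0.4489, 0.0913, 0.08], [0.4667, 0.0907, 0.08]] 177.9323102746204
[[ 80  81  84  84  86  85  85  75  75  74  74  73  74  76  74  75  74  74
   78 169 170 141 106 212 235]
 [ 85  80  83  82  82  83  80  78  81  82  81  84  93  89  84  81  83  82
   75  84 171 184 112  85  83]
 [ 83  85  82  83  81  83  77  78  81  83  82  99 149 124  90  84  83  80
   76  82  86  87  85  86  85]
 [ 82  83  83  81  82  81  77  80  82  82  83 115 151 114  89  82  82  78
   77  85  86  86  85  85  86]
 [ 83  82  82  83  84  82  76  79  83  82  84 128 153 101  83  83  81  80
   81  83  85  85  84  86  86]
 [ 82  81  83  82  82  81  78  80  82  85  82 146 142  97  84  85  82  77
   81  83  85  83  85  83  86]
 [ 80  83  83  82  82  76  78  79  83  83  96 148 139  97  85  83  80  77
   82  85  85  85  86  85  85]
 [ 83  83  83  84  84  75  78  81  83  85 100 148 124  89  85  83  79  77
   83  82  84  85  84  85  85]
 [ 82  83  84  83  83  77  80  84  84  84 114 151 112  89  84  82  79  78
   83  85  85  85  85  83  87]
 [ 83  82  82  82  83  79  81  82  83  83 107 125  95  83  84  82  80  81
   86  83  84  84  83  85  83]
 [ 82  81  84  83  79  78  80  84  83  83  84  84  84  84  82  80  77  83
   85  84  85  85  86  85  85]]
179.26478369928662
179.83603734035952
shift [   8.1 -268.2   82.9] turn [-0.2 -0.1 18.8] or [ 1.000e-01 -3.000e-01 -1.612e+02] q7 0.76 t 45.47
```

```bash
python3 -c "
from station import bot
print(bot.hand_in())"
```

```text
the job is handed in; nothing more can be done
None
```

I turned the dial anticlockwise to its stop first, then stacked the three boards that were there (180, 160 and 120 mm) on the carrier, longest at the bottom, with one cork mat between each pair; the spare mat is still on the tray, nothing touched the ramekin or salt cellar, and I handed the job in at about 45 s without being told a verdict.

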